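Clip the sharps bin onto the accessory rail

TASK

Clip the yellow sharps bin onto the rail, in the free space between the blue glove dispenser and the white tube holder and touching neither: hook its top lip over the rail's upper edge with the bottom tilted out towards you, then swing the bottom in gently until the foot clip snaps under the rail and the bin sits flush and upright by itself. Do not force the rail, and leave everything else where it is.

Things in the scene. Friction and masses are not known exactly. Their poses are not given: they have to be found in the camera images.
- sharps_bin: yellow bin 60 (x) x 72 (y) x 104 mm, red 76 mm wide lid to 110 mm; 0.18 to 0.33 kg, loose, upright on the table. Origin: centre of its underside; z up, +x to its back, where a grey rail bracket is; flat front face at x=-30. On the lid a red upright grip fin 12 (x) x 44 (y) x 36 mm, centre at (0,0,128), top at 146; grip it front to back or by its ends, at about z=132.
- sharps_bin_lip (a point): on the bin at (36,0,97) mm: where the bracket's back plate (face at x=36) meets the underside of its top lip; home, the rail's front top edge lies here. The 50 mm wide lip goes 5.2 mm back, then a tab hangs 3 mm straight and flares 25 deg outwards to 10 mm down. Hook it with the bin's top leaning 15 to 25 deg towards the rail, pressing under 25 N; seated, this point is 0 to 3 mm above its top.
- sharps_bin_foot (a point): on the bin at (36,0,53) mm: back-plate face at the rail's lower edge. Below it a sprung, ramped foot clip; beside it two rubber pads 3.5 mm proud. Hooked and let go, the bin hangs 12 to 16 deg off upright. Swing its lower front in and down on the arc about the hooked edge (a level push can jam). It can stick half clipped, 4 to 5 deg off; a push of 14 N, 40 mm above its bottom, mostly snaps it.
- rail: metal strip along its y, 440 long, 44 mm tall, 4 mm thick (2.5 at the lower edge), free behind its upper and lower 14 mm; top edge 205 mm above the table. Origin: middle of its front top edge; +x points back, away from the robot, z up. Its stand yields about 1 mm per 1.4 N along x, so a bin swung only to its measured home place does not snap. Bent over 16 mm it is spoilt.
- glove_holder: blue glove dispenser already clipped on the rail, left of the free space (+y); 90 mm wide (y), front 82 mm ahead of the rail, top 10 mm above the rail's top (soft glove 20). Origin on the rail's front top edge, at its middle; axes as the rail's. It can slide along the rail if knocked.
- tube_holder: white tube holder with six purple-capped tubes, clipped on the rail right of the free space (-y); 90 mm wide (y), front 52 mm ahead of the rail, caps to 24 mm above the rail's top. Origin on the rail's front top edge, at its middle; axes as the rail's. It can slide along the rail if knocked.
- cap_bin: bystander: white bin with blue lid, of the same shape and size as the yellow one; stays on the table. Origin: centre of its underside.
- steel_rack: bystander: steel tube rack 105 x 200 x 90 mm with a few tubes up to 106 mm. Origin: centre of its underside.
- blue_box: bystander: blue open box 200 x 150 x 95 mm with a carton and jars up to 110 mm. Origin: centre of its underside.
- tape_roll: bystander: roll of white tape, 60 mm across, 20 mm tall, lying flat. Origin: centre of its underside.
Mind the look-alikes: they are no part of the job. Leave any green look-alike of the sharps_bin alone.

How it is judged:
By the outcome, as a careful person would: the job done as asked, in the order asked, and still so for the second after the job is handed in, with the robot touching nothing.
It also fails if it takes over 72 s, if anything falls off the work surface, if the arm or the gripper's body presses on something with over 40 N, if the wrist force passes 120 N, or if a joint passes its speed limit or range.

ROBOT

A 6-joint arm with a two-finger parallel gripper is mounted at the origin on the work surface. World frame = base frame: x ahead of the robot, y to its left, z up, the work surface at z = 0. Lengths are in mm, angles in rad, forces in N, time in s.
With the tool pointing down it reaches from about 350 to 875 mm from the base axis. Payload 4.2 kg.
Tool frame: the origin (TCP) lies where the fingers leave the gripper's body, on its centre line; the fingertips stand ahead of it and the grasp point (between the pads) lies 54 mm ahead of it (arm.nose_length is the z of the fingertips in the tool frame, in mm); z points along the fingers, x is the direction in which the jaws open and shut, and the axes are right-handed (so a half turn about z gives the same grasp; the last joint's range is limited). The gripper opens to 85 mm and grips with 20 to 120 N. Pads are 22 mm wide; open, the fingers measure 114 mm over their backs; the gripper's body (76 mm by 85 mm) begins 54 mm behind the grasp point. The pads swing forward as they close: fully open they stand 13 mm farther back than shut.
Start: joints at [1.5, 0.385, 0.008, 0, -1.194, -0.259], TCP at [202.376, 591.307, 303.912] pointing down, gripper open.
Joint ranges: [-3.14, 3.14], [-1.21, 2.06], [-1.07, 1.41], [-3.16, 2.05], [-2.99, -0.16], [-3.1, 3.1]. Speed limits (rad/s): [2.79, 2.79, 3.14, 3.14, 3.14, 3.14].

INTERFACE

Orientations are given as a unit quaternion [x, y, z, w].
In Python, from bench import arm, imaging, job_done gives the robot as it stands.
- The arm moves only by the shell command python3 -m crank 'ROWS' [OPENING]. ROWS is a JSON object of lists of equal length, an entry for each row: "delta_pos": the shift along the tool's x, y, z in m, a list of three; "twist": the turn about the tool's z in rad. In form: {"delta_pos": [[tx, ty, tz], ...], "twist": [twist, ...]}. A call has 1 to 8 rows; each row shifts and turns the commanded pose from where the row before left it, along the tool's axes as they then stand; what a row does not reach is not made up. A row lasts 1/12 s, in which the tool goes at most 41.7 mm and 7.16 degrees, less where a joint would pass 70% of its speed; a pose out of reach is approached as far as the arm can. A call is refused whole if a number of a shift passes 0.0417 or a number of a turn 0.125, either way. A call with a gripper value outside its range is refused whole. OPENING is the opening, from 0 (shut) to 1 (fully open), set as the call begins (- or left out, the last holds). The fingers move at their own pace and stop on an object; the grip force is fixed at half the most. Time passes only in rows, so rows that do not move let the fingers close. It gives the time, the measured TCP pose, the force and the opening at its end, in the units of the state.
- arm.read_state(): the state, without advancing time (a new reading comes with each control period).
- imaging.get_image(name): name is "scene" or "top"; returns (picture, depth): 480x640x3 uint8, blue, green, red; 480x640 float32, mm along the optical axis (not along the pixel's ray), 0 where there is no reading.
- imaging.camera_model(name): a dict with "vfov" (degrees; the focal length in pixels is half the picture's height over the tangent of half this angle, whatever the lens; pixels are square), "cx", "cy" (the principal point, pixels), "T" (4x4, takes a point from camera to world coordinates). Camera axes: x right, y up, looking along -z (the intrinsics and any distortion apply to the point x, -y, -z); pixel columns grow to the right and rows downward; lengths in mm; the calibration is good to about 2 mm. A picture is of the moment at which its call begins. camera_model takes no time and is no camera call.
- job_done(): hands the job in, once; it reports no verdict.
The state is a dict: "clock": time; "joints": joint angles; "joint_vel": joint speeds; "joint_efforts": joint torques, N m; "position": TCP position; "ee_rot": TCP orientation; "contact_force": force on the tool from outside, world axes, zero at the start; "wrist_torque": the same for the moment, N m; "gripper_width": finger opening in mm.
Only numpy, scipy, OpenCV 4.12 (cv2) and the standard library are available. Lean on these libraries where they do the work, as an engineer would, in place of code of your own. Each camera call takes 0.05 s, during which the arm holds its last target.

## Working session

There is one attempt and no reset: what is moved stays moved. The work goes in short steps, Python scripts to look and compute and a shell command to move; the robot and the scene stay as the last step left them, time stands still between calls to the robot, and variables do not carry over. Pictures are saved under pics/ and viewed, and the job is handed in when it is done.

```bash
ls; mkdir -p pics
cat > h.py <<'E'
import numpy as np, cv2
from bench import arm, imaging
def cam(n):
    m=imaging.camera_model(n); return m
def grab(n,tag):
    p,d=imaging.get_image(n); cv2.imwrite(f'pics/{tag}.png',p); np.save(f'pics/{tag}.npy',d); return p,d
def world(m,d):
    h,w=d.shape; f=h/2/np.tan(np.radians(m['vfov'])/2)
    u,v=np.meshgrid(np.arange(w),np.arange(h))
    X=np.stack([(u-m['cx'])/f*d,-(v-m['cy'])/f*d,-d,np.ones_like(d)],-1)
    return (X@np.array(m['T']).T)[...,:3]
E
python3 - <<'E'
from h import *
for n in('scene','top'):
    print(n,cam(n)); grab(n,n+'0')
s=arm.read_state(); print(s, arm.nose_length)
E
```

```text
pics
scene {'vfov': 48.54772125512844, 'cx': 321.4148731900093, 'cy': 231.55414368103345, 'T': array([[-8.97164834e-01, -3.87692914e-01,  2.11635216e-01,
         8.11634109e+02],
       [ 4.41513596e-01, -7.73385454e-01,  4.54907335e-01,
         5.48048569e+02],
       [-1.26887527e-02,  5.01566689e-01,  8.65025926e-01,
         1.14288952e+03],
       [ 0.00000000e+00,  0.00000000e+00,  0.00000000e+00,
         1.00000000e+00]])}
top {'vfov': 54.5857528478617, 'cx': 322.56143133674146, 'cy': 233.87168463118493, 'T': array([[-1.53742894e-02,  9.85644700e-01, -1.68131364e-01,
         3.78926772e+02],
       [-9.99759861e-01, -1.25274142e-02,  1.79800957e-02,
         1.79386412e+01],
       [ 1.56157348e-02,  1.68367421e-01,  9.85600609e-01,
         1.06776884e+03],
       [ 0.00000000e+00,  0.00000000e+00,  0.00000000e+00,
         1.00000000e+00]])}
{'clock': 0.1, 'joints': array([ 1.49959121e+00,  3.85508744e-01,  6.76523089e-03, -4.17384303e-04,
       -1.19402314e+00, -2.58625962e-01]), 'joint_vel': array([-3.30894404e-04, -5.25920932e-04,  4.34236495e-03, -3.98617416e-05,
       -1.80188089e-03, -7.02379118e-04]), 'joint_efforts': array([-7.12138444e-04, -3.93319058e+01,  1.88930243e+01,  4.19802859e+00,
       -2.55598388e-03,  6.71177375e-06]), 'position': array([202.26940255, 590.96558726, 302.91696695]), 'ee_rot': array([-5.81364968e-01,  8.13642283e-01, -6.35017625e-04, -7.77771033e-04]), 'contact_force': array([-0.52880618, -0.10487333, -0.64185938]), 'wrist_torque': array([ 0.03465923,  0.02130384, -0.0441459 ]), 'gripper_width': 85.51386698673214} 72.6
```

View pics/scene0.png

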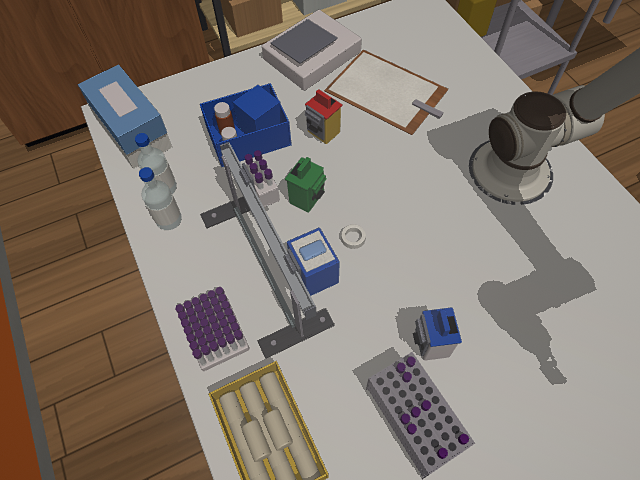

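View pics/top0.png

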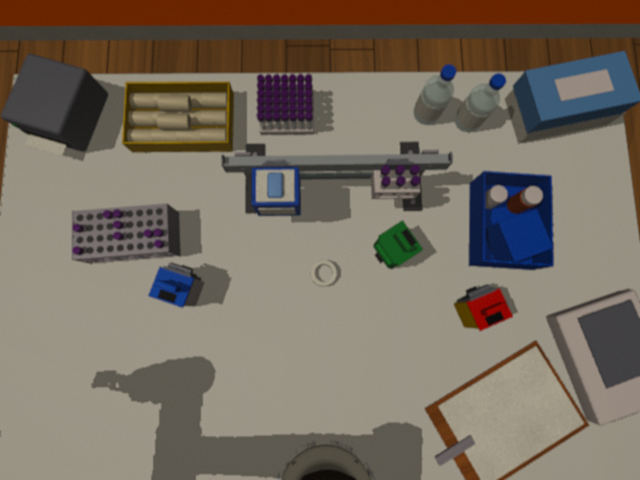

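```bash
cat > m.py <<'E'
from h import *
def seg(tag,n,col):
    p=cv2.imread(f'pics/{tag}.png'); d=np.load(f'pics/{tag}.npy'); W=world(cam(n),d)
    hsv=cv2.cvtColor(p,cv2.COLOR_BGR2HSV); H,S,V=[hsv[...,i].astype(int) for i in range(3)]
    if col=='red': k=((H<8)|(H>172))&(S>150)&(V>60)
    if col=='yellow': k=(H>18)&(H<32)&(S>130)&(V>50)
    if col=='blue': k=(H>100)&(H<130)&(S>120)
    if col=='purple': k=(H>130)&(H<165)&(S>80)
    return p,d,W,k&(d>0)
if __name__=='__main__':
    for n in('scene','top'):
        p,d,W,k=seg(n+'0',n,'red')
        k&=(abs(W[...,1]+280)<150)&(W[...,0]<600)&(W[...,2]>60)
        P=W[k]; print(n,'red',len(P),P.min(0),P.max(0))
        for lo,hi in((100,116),(138,155)):
            Q=P[(P[:,2]>lo)&(P[:,2]<hi)]
            if len(Q)>8:
                r=cv2.minAreaRect(Q[:,:2].astype(np.float32)); print(lo,hi,len(Q),np.median(Q[:,2]),r)
        # rail: z near 205
        R=W[(abs(W[...,2]-205)<6)&(W[...,0]>400)&(W[...,0]<850)&(abs(W[...,1])<350)&(d>0)]
        print('rail',len(R),R.min(0),R.max(0))
        y=R[:,1]; 
        for a in range(-260,280,30):
            q=R[(y>=a)&(y<a+30)]
            if len(q): print(a,len(q),np.percentile(q[:,0],[2,25,50,75,98]).round(1),np.median(q[:,2]).round(1))
E
python3 m.py
```

```text
scene red 474 [ 342.88554141 -373.53441633  102.43073007] [ 427.74005195 -292.82844259  150.46381994]
100 116 321 109.24113706179219 ((383.73388671875, -338.6248474121094), (65.34413146972656, 76.50457763671875), 23.078922271728516)
138 155 73 143.9489379103843 ((385.5226135253906, -337.50665283203125), (14.40861701965332, 47.03903579711914), 22.606422424316406)
rail 811 [ 581.93426979 -349.92332571  199.02453347] [849.29002812 197.14956997 210.97813691]
-260 46 [665.9 668.7 675.3 683.5 848.9] 203.5
-230 27 [665.5 667.  668.  669.4 693.1] 202.8
-200 31 [630.6 665.8 667.1 668.5 680. ] 204.2
-170 65 [628.4 652.5 667.5 671.5 674.3] 207.6
-140 89 [621.1 645.7 664.1 668.6 673.9] 205.9
-110 26 [656.4 665.7 666.8 667.7 669. ] 204.4
-80 28 [665.1 666.2 667.3 668.2 669.1] 204.6
-50 29 [664.1 665.4 666.7 667.9 668.6] 203.7
-20 29 [664.2 665.8 667.  667.9 668.6] 204.2
10 29 [664.4 665.7 666.5 667.3 668.5] 204.3
40 39 [597.2 664.3 665.7 667.  668.2] 204.8
70 66 [663.7 666.  669.1 672.3 674.7] 208.8
100 74 [655.4 663.9 666.4 668.7 673.2] 206.1
130 140 [586.  611.6 635.8 664.1 673.1] 205.1
160 42 
[... 565 characters left out ...]
69.2 681.1 849.2] 204.3
-230 42 [663.7 664.6 665.4 666.9 671.4] 203.4
-200 48 [618.  663.7 665.  666.8 668.3] 203.3
-170 70 [618.  644.8 658.8 669.9 672.8] 207.3
-140 70 [618.3 657.5 664.3 668.7 673.2] 206.1
-110 46 [661.2 663.6 664.6 665.8 666.6] 203.7
-80 42 [663.3 664.2 664.8 666.6 667.1] 203.2
-50 47 [663.3 663.9 665.  666.7 667.4] 203.8
-20 47 [662.8 663.8 665.2 666.6 667.7] 204.0
10 48 [663.  663.5 665.1 666.8 668.5] 204.0
40 63 [581.5 582.5 662.8 664.  666.1] 204.3
70 67 [581.4 582.  666.1 668.5 670.7] 209.0
100 58 [581.5 582.  663.5 666.8 670.6] 205.0
130 54 [582.1 663.  664.4 666.5 667.5] 203.9
160 47 [662.2 663.5 664.8 666.4 669.4] 204.6
190 31 [662.5 666.7 671.7 678.4 685.3] 204.4
```

Run:
```python
import cv2
p=cv2.imread('pics/top0.png'); a=cv2.resize(p[130:230,210:460],None,fx=3.2,fy=3.2,interpolation=cv2.INTER_CUBIC)
cv2.imwrite('pics/c1.png',a)
b=cv2.resize(p[260:350,430:540],None,fx=5,fy=5,interpolation=cv2.INTER_CUBIC)
s=cv2.imread('pics/scene0.png'); c=cv2.resize(s[80:155,285:360],None,fx=5,fy=5,interpolation=cv2.INTER_CUBIC)
import numpy as np
o=np.zeros((450,930,3),np.uint8); o[:450,:550]=b; o[:375,555:930]=c
cv2.imwrite('pics/c2.png',cv2.resize(o,(790,382)))
```

```text
(no output)
```

View pics/c1.png

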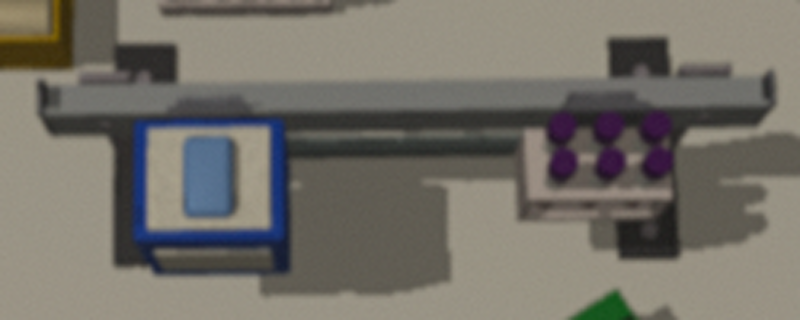

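View pics/c2.png

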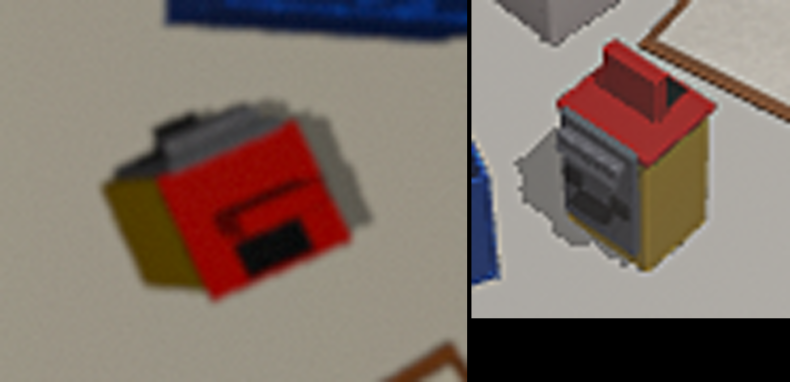

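```bash
cat > plan.py <<'E'
import sys,json
from h import *
from scipy.spatial.transform import Rotation as R
# usage: plan.py x y z dyaw_deg(+ccw from above)  speed_mm  : TCP target (nan keeps)
def st():
    s=arm.read_state(); return s
def plan(t,dyaw=0,step=40,p0=None):
    s=st(); M=R.from_quat(s['ee_rot']); p=np.array(s['position'] if p0 is None else p0); t=np.array([p[i] if t[i] is None else t[i] for i in range(3)],float)
    n=int(np.ceil(max(np.linalg.norm(t-p)/step,abs(dyaw)/7.1,1)))
    v=(t-p)/n; tw=-np.radians(dyaw)/n; rows=[]
    for i in range(n):
        rows.append([float(x) for x in np.round(M.inv().apply(v)/1000,4)]); M=M*R.from_rotvec([0,0,tw])
    print('n',n,'twist',round(tw,4))
    for i in range(0,n,8): print(json.dumps(rows[i:i+8]))
if __name__=='__main__':
    a=[None if x=='-' else float(x) for x in sys.argv[1:]]
    plan(a[:3],*(a[3:]))
E
python3 - <<'E'
from m import *
for n in('scene','top'):
    p,d,W,k=seg(n+'0',n,'blue')
    G=W[(W[...,2]>195)&(W[...,2]<230)&(W[...,0]>570)&(W[...,0]<655)&(W[...,1]>20)&(W[...,1]<200)&(d>0)]
    print(n,'glove',len(G),np.percentile(G,[1,99],axis=0).round(1).tolist())
    kb=k&(W[...,2]>195)&(W[...,1]>0)&(W[...,1]<200)&(W[...,0]>560); print(' blue',np.percentile(W[kb],[1,99],axis=0).round(1).tolist())
    p,d,W,k=seg(n+'0',n,'purple')
    k&=(W[...,2]>200)&(W[...,0]<700)
    print(' caps',np.percentile(W[k],[1,99],axis=0).round(1).tolist())
    T=W[(W[...,2]>150)&(W[...,2]<235)&(W[...,0]>600)&(W[...,0]<655)&(W[...,1]<-60)&(W[...,1]>-260)&(d>0)]
    print(' tube',len(T),np.percentile(T,[1,99],axis=0).round(1).tolist())
    # rail ends
    Rl=W[(abs(W[...,2]-204)<3)&(W[...,0]>655)&(W[...,0]<672)&(abs(W[...,1])<300)&(d>0)]; print(' rail y',Rl[:,1].min(),Rl[:,1].max())
    for a,b in((-105,-80),(-80,-40),(-40,0),(0,35)):
        q=W[(W[...,1]>a)&(W[...,1]<b)&(W[...,0]>640)&(W[...,0]<690)&(W[...,2]>180)&(d>0)]
        print(a,[ (z,q[(abs(q[:,2]-z)<2)][:,0].mean().round(1)) for z in (188,192,196,200,204) if (abs(q[:,2]-z)<2).any()], q[q[:,2]>202][:,0].min().round(1),q[q[:,2]>202][:,0].max().round(1))
E
```

```text
scene glove 1585 [[583.7, 48.6, 197.7], [654.2, 137.2, 227.5]]
 blue [[583.9, 48.4, 196.1], [656.5, 138.0, 218.3]]
 caps [[618.7, -179.7, 211.2], [654.5, -108.3, 231.6]]
 tube 921 [[614.2, -181.9, 151.2], [654.6, -98.8, 231.4]]
 rail y -250.54111361561718 196.4131722571213
-105 [(188, np.float64(675.0)), (192, np.float64(678.8)), (196, np.float64(670.1)), (200, np.float64(665.8)), (204, np.float64(667.0))] 665.0 669.3
-80 [(188, np.float64(679.1)), (192, np.float64(678.0)), (196, np.float64(671.6)), (200, np.float64(667.8)), (204, np.float64(666.6))] 664.3 668.8
-40 [(188, np.float64(678.7)), (192, np.float64(678.2)), (196, np.float64(671.3)), (200, np.float64(667.6)), (204, np.float64(666.4))] 664.7 668.7
0 [(188, np.float64(680.0)), (192, np.float64(677.1)), (196, np.float64(671.3)), (200, np.float64(668.1)), (204, np.float64(666.5))] 664.0 668.5
top glove 1860 [[581.5, 47.4, 198.0], [654.1, 134.3, 226.5]]
 blue [[581.3, 46.3, 197.1], [655.7, 134.7, 217.5]]
 caps [[615.9, -180.3, 218.1], [651.7, -110.7, 231.4]]
 tube 1227 [[611.9, -189.0, 153.7], [653.8, -100.7, 230.8]]
 rail y -252.15720950173463 195.86834433064618
-105 [(188, np.float64(678.1)), (192, np.float64(677.5)), (196, np.float64(668.4)), (200, np.float64(663.7)), (204, np.float64(665.3))] 662.9 667.1
-80 [(188, np.float64(677.6)), (192, np.float64(677.6)), (196, np.float64(663.5)), (200, np.float64(664.0)), (204, np.float64(665.7))] 662.6 667.2
-40 [(188, np.float64(677.9)), (192, np.float64(677.7)), (196, np.float64(663.8)), (200, np.float64(664.3)), (204, np.float64(665.5))] 663.2 667.7
0 [(188, np.float64(678.1)), (192, np.float64(677.0)), (196, np.float64(663.9)), (200, np.float64(664.5)), (204, np.float64(665.3))] 663.1 668.0
```

Run:
```python
from plan import *
print(1); plan((420,150,305),0,38); print(2); plan((384,-338,300),0,38,(420,150,305))
```

```text
1
n 13 twist -0.0
[[0.0267, -0.0268, -0.0001], [0.0267, -0.0268, -0.0001], [0.0267, -0.0268, -0.0001], [0.0267, -0.0268, -0.0001], [0.0267, -0.0268, -0.0001], [0.0267, -0.0268, -0.0001], [0.0267, -0.0268, -0.0001], [0.0267, -0.0268, -0.0001]]
[[0.0267, -0.0268, -0.0001], [0.0267, -0.0268, -0.0001], [0.0267, -0.0268, -0.0001], [0.0267, -0.0268, -0.0001], [0.0267, -0.0268, -0.0001]]
2
n 13 twist -0.0
[[0.0364, -0.0095, 0.0005], [0.0364, -0.0095, 0.0005], [0.0364, -0.0095, 0.0005], [0.0364, -0.0095, 0.0005], [0.0364, -0.0095, 0.0005], [0.0364, -0.0095, 0.0005], [0.0364, -0.0095, 0.0005], [0.0364, -0.0095, 0.0005]]
[[0.0364, -0.0095, 0.0005], [0.0364, -0.0095, 0.0005], [0.0364, -0.0095, 0.0005], [0.0364, -0.0095, 0.0005], [0.0364, -0.0095, 0.0005]]
```

```bash
python3 -m crank '{"delta_pos": [[0.0267,-0.0268,0],[0.0267,-0.0268,0],[0.0267,-0.0268,0],[0.0267,-0.0268,0],[0.0267,-0.0268,0],[0.0267,-0.0268,0],[0.0267,-0.0268,0],[0.0267,-0.0268,0]], "twist": [0,0,0,0,0,0,0,0]}'
python3 -m crank '{"delta_pos": [[0.0267,-0.0268,0],[0.0267,-0.0268,0],[0.0267,-0.0268,0],[0.0267,-0.0268,0],[0.0267,-0.0268,0]], "twist": [0,0,0,0,0]}'
python3 -m crank '{"delta_pos": [[0.0364,-0.0095,0],[0.0364,-0.0095,0],[0.0364,-0.0095,0],[0.0364,-0.0095,0],[0.0364,-0.0095,0],[0.0364,-0.0095,0],[0.0364,-0.0095,0],[0.0364,-0.0095,0]], "twist": [0,0,0,0,0,0,0,0]}'
python3 -m crank '{"delta_pos": [[0.0364,-0.0095,0],[0.0364,-0.0095,0],[0.0364,-0.0095,0],[0.0364,-0.0095,0],[0.0364,-0.0095,0]], "twist": [0,0,0,0,0]}'
python3 -m crank '{"delta_pos": [[0,0,0],[0,0,0],[0,0,0],[0,0,0],[0,0,0],[0,0,0],[0,0,0],[0,0,0]], "twist": [0.12,0.12,0.12,0.12,0.12,0.12,0.12,0.12]}'
python3 -m crank '{"delta_pos": [[0,0,0],[0,0,0],[0,0,0],[0,0,0],[0,0,0],[0,0,0],[0,0,0],[0,0,0]], "twist": [0.12,0.12,0.12,0.12,0.12,0.12,0.12,0.12]}'
python3 -c "
from h import *
s=arm.read_state();print(s['joints'])"
```

```text
clock: 0.77
position: [336.3, 317.8, 303.7]
ee_rot: [-0.582, 0.813, -0.0, -0.0]
contact_force: [0.7, -0.4, 0.9]
gripper_width: 85.4
clock: 1.18
position: [419.7, 148.2, 303.9]
ee_rot: [-0.582, 0.813, 0.0, -0.0]
contact_force: [0.3, 1.1, -0.0]
gripper_width: 85.8
clock: 1.85
position: [396.3, -151.7, 303.9]
ee_rot: [-0.582, 0.814, 0.0, 0.0]
contact_force: [0.8, 0.5, 0.1]
gripper_width: 85.0
clock: 2.27
position: [382.4, -339.4, 303.6]
ee_rot: [-0.581, 0.814, 0.0, -0.0]
contact_force: [1.5, 0.1, 0.4]
gripper_width: 85.5
clock: 2.93
position: [382.9, -337.5, 303.4]
ee_rot: [-0.137, 0.991, 0.0, -0.0]
contact_force: [0.0, -0.1, -0.4]
gripper_width: 85.3
clock: 3.6
position: [383.0, -337.4, 303.4]
ee_rot: [0.336, 0.942, 0.0, -0.001]
contact_force: [0.2, 0.5, 0.0]
gripper_width: 85.5
[-4.03986980e-01  1.90241083e-01 -2.68357819e-01 -3.18016628e-04
 -1.11322050e+00 -2.80931502e-01]
```

```bash
python3 -m crank '{"delta_pos": [[0,0,0],[0,0,0],[0,0,0],[0,0,0],[0,0,0],[0,0,0]], "twist": [0.102,0.102,0.102,0.102,0.102,0]}'
python3 - <<'E'
from plan import *
grab('top','t1'); grab('scene','s1')
from m import seg
for t,n in(('s1','scene'),('t1','top')):
    p,d,W,k=seg(t,n,'red'); k&=(abs(W[...,1]+338)<80)&(abs(W[...,0]-384)<80)&(W[...,2]>135)&(W[...,2]<155)
    if k.sum()>10: print(n,k.sum(),cv2.minAreaRect(W[k][:,:2].astype(np.float32)))
s=arm.read_state(); print(s['position'],s['joints'])
plan((384,-338,189),0,14)
E
```

```text
clock: 4.1
position: [383.0, -337.5, 303.5]
ee_rot: [0.561, 0.828, 0.0, -0.0]
contact_force: [0.5, 0.7, -0.3]
gripper_width: 85.5
scene 93 ((384.519775390625, -337.15966796875), (15.054250717163086, 45.38743591308594), 26.566030502319336)
[ 383.06116329 -337.52590115  303.62395968] [-4.03999517e-01  1.90151480e-01 -2.68043560e-01 -1.34687424e-04
 -1.11326258e+00 -7.82384155e-01]
n 9 twist -0.0
[[-0.0001, 0.0001, 0.0127], [-0.0001, 0.0001, 0.0127], [-0.0001, 0.0001, 0.0127], [-0.0001, 0.0001, 0.0127], [-0.0001, 0.0001, 0.0127], [-0.0001, 0.0001, 0.0127], [-0.0001, 0.0001, 0.0127], [-0.0001, 0.0001, 0.0127]]
[[-0.0001, 0.0001, 0.0127]]
```

View pics/s1.png

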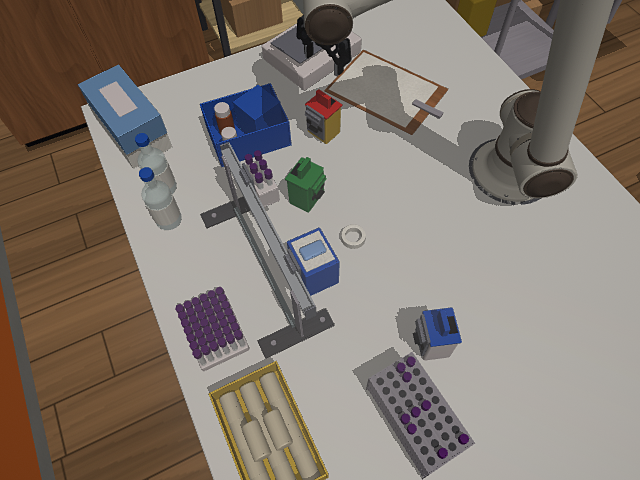

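```bash
python3 -m crank '{"delta_pos": [[0,0,0.015],[0,0,0.015],[0,0,0.015],[0,0,0.015],[0,0,0.015],[0,0,0.015],[0,0,0.012],[0,0,0.0125]], "twist": [0,0,0,0,0,0,0,0]}'
python3 -m crank '{"delta_pos": [[0,0,0],[0,0,0],[0,0,0],[0,0,0],[0,0,0],[0,0,0],[0,0,0],[0,0,0]], "twist": [0,0,0,0,0,0,0,0]}' 0
python3 -m crank '{"delta_pos": [[0,0,0],[0,0,0],[0,0,0],[0,0,0]], "twist": [0,0,0,0]}' 0
python3 - <<'E'
from h import *
grab('top','t2'); grab('scene','s2')
p=cv2.imread('pics/s2.png')[50:170,260:400]; cv2.imwrite('pics/s2c.png',cv2.resize(p,None,fx=5,fy=5))
E
```

```text
clock: 4.87
position: [383.1, -337.6, 188.6]
ee_rot: [0.559, 0.829, -0.0, -0.0]
contact_force: [-0.3, 0.1, -0.4]
gripper_width: 85.6
clock: 5.53
position: [384.0, -338.2, 190.6]
ee_rot: [0.56, 0.829, -0.0, 0.001]
contact_force: [0.1, -1.3, 5.7]
gripper_width: 42.8
clock: 5.87
position: [384.0, -338.2, 190.6]
ee_rot: [0.56, 0.829, -0.0, 0.001]
contact_force: [0.5, -1.7, 5.4]
gripper_width: 42.9
```

View pics/s2c.png

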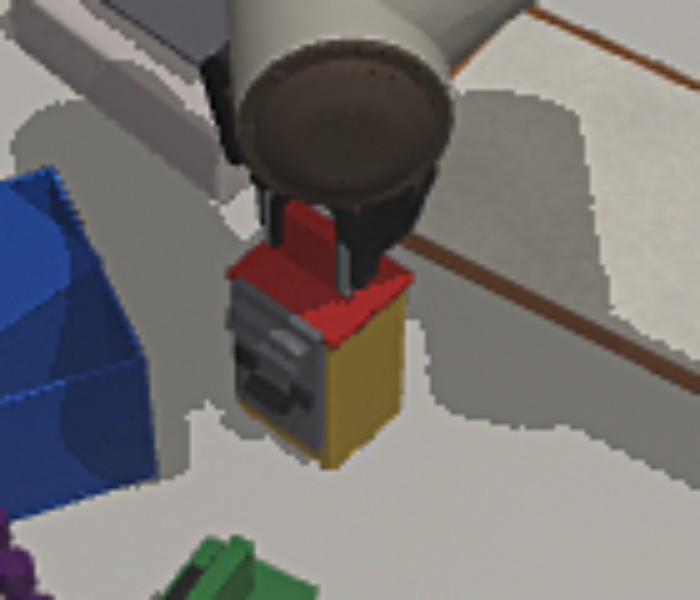

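```bash
python3 -m crank '{"delta_pos": [[0,0.004,-0.001],[0,0.004,0],[0,0.004,0],[0,0.004,0],[0,0.004,0],[0,0,0]], "twist": [0,0,0,0,0,0]}'
python3 -m crank '{"delta_pos": [[0,0.004,0],[0,0.004,0],[0,0.004,0],[0,0.004,0],[0,0.004,0],[0,0,0]], "twist": [0,0,0,0,0,0]}'
python3 - <<'E'
from h import *
grab('scene','s3')
p=cv2.imread('pics/s3.png')[50:170,260:400]; cv2.imwrite('pics/s3c.png',cv2.resize(p,None,fx=5,fy=5))
E
```

```text
clock: 6.47
position: [402.5, -329.8, 190.5]
ee_rot: [0.56, 0.829, 0.0, 0.0]
contact_force: [-0.3, -0.3, 4.6]
gripper_width: 42.7
clock: 6.97
position: [421.2, -322.5, 190.6]
ee_rot: [0.56, 0.829, 0.0, 0.0]
contact_force: [-0.0, 0.7, 5.8]
gripper_width: 42.8
```

View pics/s3c.png

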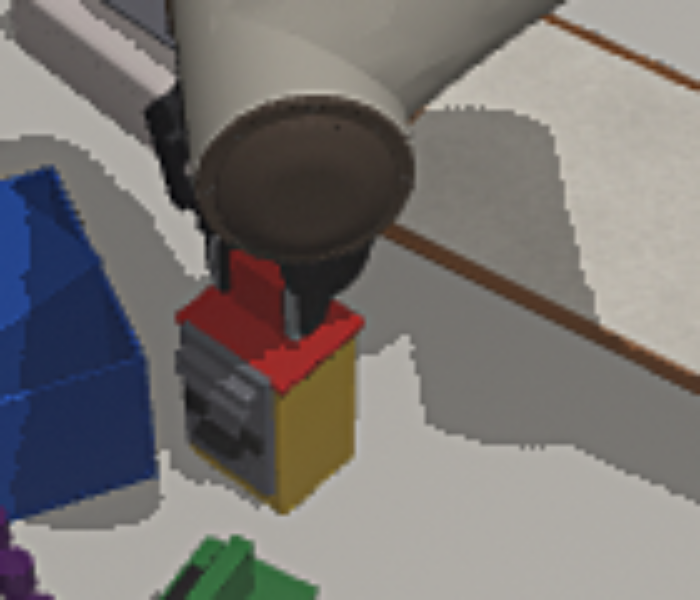

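```bash
python3 -m crank '{"delta_pos": [[0,-0.01,0],[0,-0.01,0],[0,-0.01,0],[0,-0.01,0],[0,0,0]], "twist": [0,0,0,0,0]}'
python3 -m crank '{"delta_pos": [[0,0,0],[0,0,0],[0,0,0],[0,0,0]], "twist": [0,0,0,0]}' 0.55
python3 -m crank '{"delta_pos": [[0,0,-0.001],[0,0,0],[0,0,0],[0,0,0]], "twist": [0,0,0,0]}' 0.495
python3 -m crank '{"delta_pos": [[0,0,0],[0,0,0]], "twist": [0,0]}' 0.495
```

```text
clock: 7.43
position: [381.7, -338.2, 190.6]
ee_rot: [0.561, 0.828, -0.0, -0.0]
contact_force: [-0.7, -1.7, 4.1]
gripper_width: 42.9
clock: 7.77
position: [383.0, -337.3, 189.8]
ee_rot: [0.56, 0.828, -0.0, -0.001]
contact_force: [0.3, -0.9, 0.3]
gripper_width: 47.1
clock: 8.1
position: [382.8, -337.2, 190.8]
ee_rot: [0.56, 0.828, 0.0, -0.001]
contact_force: [0.8, 0.6, -3.1]
gripper_width: 43.2
clock: 8.27
position: [383.1, -337.5, 191.2]
ee_rot: [0.56, 0.828, 0.0, -0.0]
contact_force: [-0.4, -0.1, -3.3]
gripper_width: 43.1
```

```bash
python3 -m crank '{"delta_pos": [[0,0,0.002],[0,0.004,0],[0,0.004,-0.001],[0,0.004,0],[0,0.004,0],[0,0.004,-0.001],[0,0,0]], "twist": [0,0,0,0,0,0,0]}'
python3 - <<'E'
from h import *
grab('scene','s4')
p=cv2.imread('pics/s4.png')[50:170,260:400]; cv2.imwrite('pics/s4c.png',cv2.resize(p,None,fx=5,fy=5))
E
```

```text
clock: 8.85
position: [402.7, -329.9, 191.3]
ee_rot: [0.56, 0.829, 0.0, 0.0]
contact_force: [0.9, 0.2, -3.4]
gripper_width: 43.4
```

View pics/s4c.png

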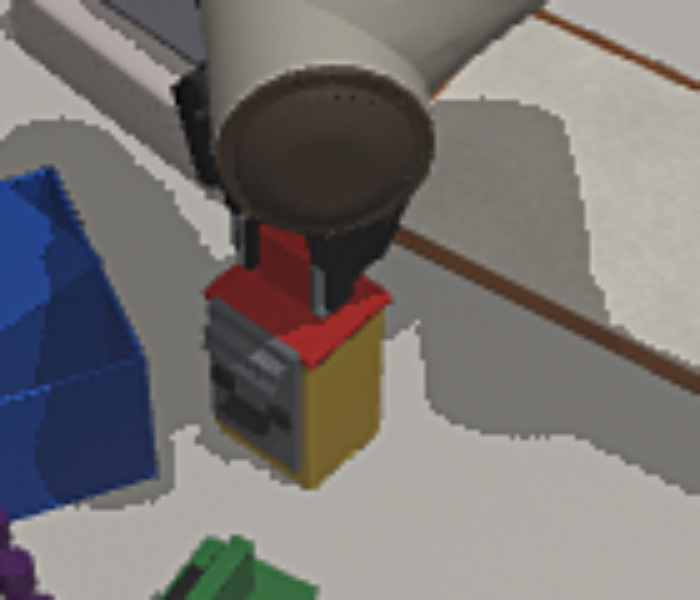

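```bash
python3 -m crank '{"delta_pos": [[0,-0.01,0],[0,-0.01,0],[0,0,0.001],[0,0,0.001],[0,0,0]], "twist": [0,0,0,0,0]}'
python3 -m crank '{"delta_pos": [[0,0,0.001],[0,0,0]], "twist": [0,0]}'
```

```text
clock: 9.32
position: [382.3, -337.9, 190.2]
ee_rot: [0.56, 0.828, -0.0, -0.0]
contact_force: [-1.9, -0.2, 2.4]
gripper_width: 43.0
clock: 9.48
position: [382.7, -338.0, 190.1]
ee_rot: [0.56, 0.829, -0.001, -0.0]
contact_force: [-3.4, 1.0, 9.5]
gripper_width: 43.4
```

```bash
python3 -m crank '{"delta_pos": [[0,0.004,0],[0,0.004,-0.001],[0,0.004,0]], "twist": [0,0,0]}'
python3 -m crank '{"delta_pos": [[0,0.004,-0.001],[0,0.004,0]], "twist": [0,0]}'
python3 - <<'E'
from h import *
grab('scene','s5')
p=cv2.imread('pics/s5.png')[50:170,260:400]; cv2.imwrite('pics/s5c.png',cv2.resize(p,None,fx=5,fy=5))
E
```

```text
clock: 9.73
position: [394.8, -333.5, 190.1]
ee_rot: [0.56, 0.828, -0.0, 0.001]
contact_force: [-0.2, -0.3, -2.9]
gripper_width: 43.5
clock: 9.9
position: [402.2, -329.9, 190.0]
ee_rot: [0.56, 0.828, 0.0, 0.0]
contact_force: [-0.6, 0.1, 1.8]
gripper_width: 42.8
```

View pics/s5c.png

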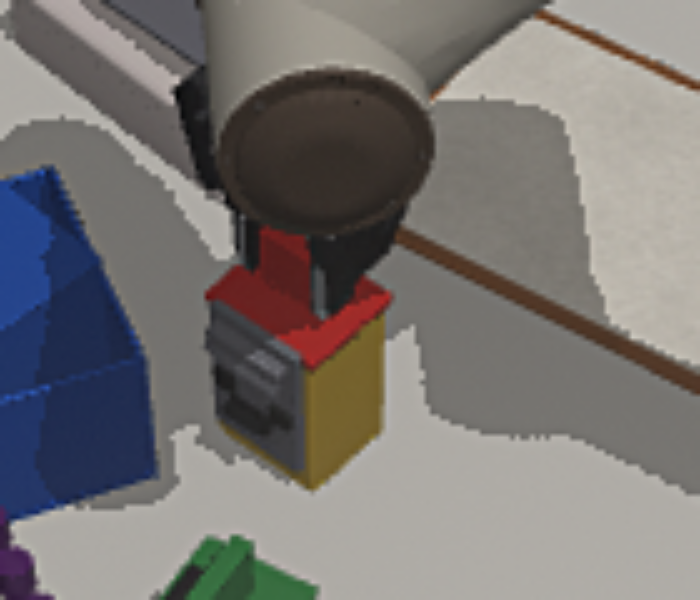

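```bash
python3 -m crank '{"delta_pos": [[0,0,0],[0,0,0],[0,0,0],[0,0,-0.01],[0,0,-0.02],[0,0,-0.03],[0,0,-0.03],[0,0,-0.03]], "twist": [0,0,0,0,0,0,0,0]}' 0
python3 -m crank '{"delta_pos": [[0,0,-0.03],[0,0,-0.03],[0,0,-0.01],[0,0,0],[0,0,0],[0,0,0],[0,0,0],[0,0,0]], "twist": [0,0,0,0.08,0.08,0.08,0.08,0.06]}'
python3 - <<'E'
from plan import *
s=arm.read_state(); print(s['position'],s['ee_rot'],s['gripper_width'])
plan((590,-26,380),0,35)
E
```

```text
clock: 10.62
position: [401.0, -330.0, 312.0]
ee_rot: [0.56, 0.828, -0.0, -0.001]
contact_force: [1.2, 0.1, -3.5]
gripper_width: 43.0
clock: 11.28
position: [401.1, -329.8, 379.1]
ee_rot: [0.708, 0.706, -0.0, -0.001]
contact_force: [-0.2, 0.5, -2.4]
gripper_width: 43.0
[ 401.10435631 -329.77028562  379.11833988] [ 7.07904961e-01  7.06306352e-01 -1.01844073e-04 -1.37584848e-03] 43.042430516051596
n 11 twist -0.0
[[0.0277, 0.0171, -0.0001], [0.0277, 0.0171, -0.0001], [0.0277, 0.0171, -0.0001], [0.0277, 0.0171, -0.0001], [0.0277, 0.0171, -0.0001], [0.0277, 0.0171, -0.0001], [0.0277, 0.0171, -0.0001], [0.0277, 0.0171, -0.0001]]
[[0.0277, 0.0171, -0.0001], [0.0277, 0.0171, -0.0001], [0.0277, 0.0171, -0.0001]]
```

```bash
python3 -m crank '{"delta_pos": [[0.0277,0.017,0],[0.0277,0.017,0],[0.0277,0.017,0],[0.0277,0.017,0],[0.0277,0.017,0],[0.0277,0.017,0],[0.0277,0.017,0],[0.0277,0.017,0]], "twist": [0,0,0,0,0,0,0,0]}'
python3 -m crank '{"delta_pos": [[0.0277,0.017,0],[0.0277,0.017,0],[0.0277,0.017,0],[0,0,0],[0,0,0],[0,0,0]], "twist": [0,0,0,0,0,0]}'
python3 - <<'E'
from h import *
p,d=grab('scene','s6'); grab('top','t6')
W=world(cam('scene'),d)
p=p[120:330,200:400]; cv2.imwrite('pics/s6c.png',cv2.resize(p,None,fx=2.8,fy=2.8,interpolation=cv2.INTER_CUBIC))
cv2.imwrite('pics/t6c.png',cv2.imread('pics/t6.png')[80:330,200:480])
E
```

```text
clock: 11.95
position: [537.2, -106.8, 379.2]
ee_rot: [0.707, 0.708, -0.001, -0.001]
contact_force: [-0.0, 0.2, -3.9]
gripper_width: 42.9
clock: 12.45
position: [587.7, -25.2, 379.1]
ee_rot: [0.706, 0.708, -0.001, -0.001]
contact_force: [-0.4, -0.2, -2.8]
gripper_width: 42.7
```

View pics/s6c.png

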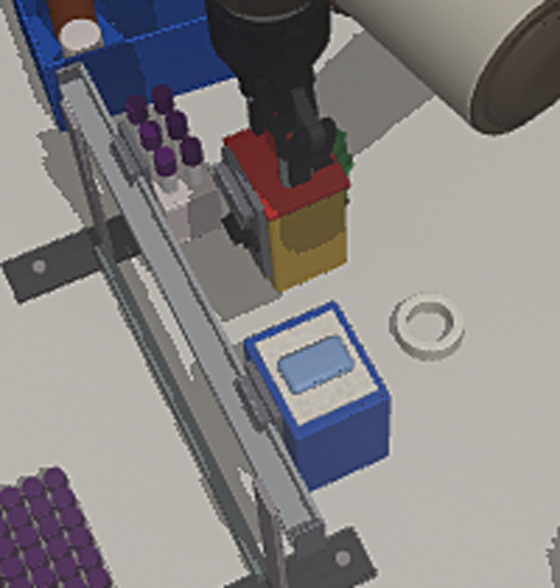

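View pics/t6c.png

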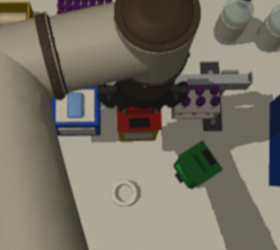

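```bash
cat > bin.py <<'E'
import sys
from m import *
def meas(tag,n='scene',show=True):
    p,d,W,k=seg(tag,n,'red'); s=arm.read_state()['position']
    near=(abs(W[...,0]-s[0])<90)&(abs(W[...,1]-s[1])<80)&(W[...,2]<330)
    k=k&near; P=W[k]
    best=None; rng=np.random.default_rng(0)
    for _ in range(400):
        q=P[rng.choice(len(P),3,False)]; nn=np.cross(q[1]-q[0],q[2]-q[0]); L=np.linalg.norm(nn)
        if L<100: continue
        nn/=L; nn*=np.sign(nn[2])
        if nn[2]<.85: continue
        e=abs((P-q[0])@nn)<1.2
        if best is None or e.sum()>best.sum(): best=e
    Q=P[best]; c=Q.mean(0); nn=np.linalg.svd(Q-c)[2][2]; nn*=np.sign(nn[2])
    print('red',len(P),'lid',len(Q),'tilt+x deg',np.degrees(np.arctan2(nn[0],nn[2])).round(1),'tilt y',np.degrees(np.arctan2(nn[1],nn[2])).round(1),'y range',np.percentile(Q[:,1],[1,99]).round(1),'x',np.percentile(Q[:,0],[1,99]).round(1),'z at c',c.round(1))
    th=np.arctan2(nn[0],nn[2]); ex=np.array([np.cos(th),0,-np.sin(th)]);ez=np.array([np.sin(th),0,np.cos(th)])
    u=Q@ex; print('lid u extents',np.percentile(u,[0.5,99.5]).round(1),'w',(Q@ez).mean().round(1))
    return W,nn,near
if __name__=='__main__':
    W,nn,near=meas(sys.argv[1])
    p,d,W,k=seg(sys.argv[1],'scene','yellow'); k&=near
    Y=W[k]; print('yellow',len(Y),np.percentile(Y,[1,50,99],axis=0).round(1).tolist())
    # side face at +y: back edge line
    f=Y[abs(Y[:,1]-np.percentile(Y[:,1],90))<3]
    pts=[]
    for z in range(int(f[:,2].min()),int(f[:,2].max()),6):
        q=f[abs(f[:,2]-z)<4]
        if len(q)>4: pts.append((z,q[:,0].max(),q[:,0].min()))
    pts=np.array(pts); print('back edge slope deg (+lean)',np.degrees(np.arctan(np.polyfit(pts[:,0],pts[:,1],1)[0])).round(1)); print(pts.round(0).tolist())
E
python3 bin.py s6
python3 - <<'E'
from h import *
d=np.load('pics/s6.npy');W=world(cam('scene'),d);p=cv2.imread('pics/s6.png')
# back profile of bin near its back: points with x>618.. within y in (-50,-5)
q=W[(W[...,1]>-62)&(W[...,1]<12)&(W[...,0]>612)&(W[...,0]<645)&(W[...,2]>150)&(W[...,2]<310)]
for z in range(160,300,6):
    a=q[abs(q[:,2]-z)<3]
    if len(a): print(z,len(a),np.percentile(a[:,0],[5,50,95]).round(1),np.percentile(a[:,1],[2,98]).round(0))
E
```

```text
red 506 lid 261 tilt+x deg 1.1 tilt y -0.6 y range [-59.5  13.9] x [555.2 614.7] z at c [595.3 -18.  299. ]
lid u extents [548.9 609.5] w 310.1
yellow 439 [[558.2, 7.6, 193.3], [591.3, 11.1, 226.9], [614.5, 13.7, 288.5]]
back edge slope deg (+lean) 0.5
[[192.0, 612.0, 571.0], [198.0, 614.0, 559.0], [204.0, 614.0, 559.0], [210.0, 614.0, 559.0], [216.0, 613.0, 560.0], [222.0, 613.0, 558.0], [228.0, 613.0, 559.0], [234.0, 613.0, 558.0], [240.0, 612.0, 559.0], [246.0, 614.0, 558.0], [252.0, 612.0, 558.0], [258.0, 614.0, 558.0], [264.0, 613.0, 558.0], [270.0, 615.0, 558.0], [276.0, 615.0, 558.0], [282.0, 614.0, 558.0]]
190 1 [613.3 613.3 613.3] [7. 7.]
196 4 [612.1 613.5 614.7] [0. 9.]
202 3 [612.6 614.1 614.7] [ 7. 11.]
208 10 [612.9 618.6 620.6] [-25.  11.]
214 14 [613.4 618.8 620.6] [-18.  10.]
220 12 [614.  619.8 620.7] [-46.  10.]
226 9 [613.2 620.3 620.9] [-11.  11.]
232 17 [612.8 619.2 626.6] [-16.  11.]
238 16 [613.8 621.8 632.8] [-19.   9.]
244 66 [614.9 628.  633.9] [-35.   9.]
250 22 [613.2 621.  624.7] [-24.   9.]
256 19 [614.4 620.7 623.6] [-12.   7.]
262 14 [613.2 617.2 620.7] [-10.  12.]
268 12 [613.7 619.2 620.9] [-9. 10.]
274 18 [613.  617.9 630.9] [-30.  11.]
280 46 [613.9 630.2 632. ] [-46.  10.]
286 44 [616.3 625.5 630.2] [-50.   9.]
292 102 [620.3 624.7 629.4] [-49.   7.]
298 137 [612.8 616.9 621.2] [-57.   7.]
```

```bash
python3 -m crank '{"delta_pos": [[0,0.012,0.004],[0,0.012,0],[0,0.01,0],[0,0.004,0],[0,0,0]], "twist": [0,0,0,0,0]}'
python3 -m crank '{"delta_pos": [[0,0.003,0],[0,0.003,0],[0,0.003,0],[0,0,0]], "twist": [0,0,0,0]}' 0.495
```

```text
clock: 12.97
position: [626.8, -25.8, 375.7]
ee_rot: [0.707, 0.707, -0.0, -0.0]
contact_force: [-0.3, 0.1, -3.6]
gripper_width: 43.3
clock: 13.3
position: [635.5, -25.0, 376.4]
ee_rot: [0.706, 0.708, 0.0, 0.0]
contact_force: [0.5, -0.2, -3.2]
gripper_width: 42.6
```

```bash
python3 -m crank '{"delta_pos": [[0,0.003,0],[0,0.003,0],[0,0.0,0]], "twist": [0,0,0]}'
python3 -m crank '{"delta_pos": [[0,0.003,-0.001],[0,0.003,0],[0,0.0,0]], "twist": [0,0,0]}'
python3 - <<'E'
from h import *
p,d=grab('scene','s7')
p=p[120:330,200:400]; cv2.imwrite('pics/s7c.png',cv2.resize(p,None,fx=2.8,fy=2.8,interpolation=cv2.INTER_CUBIC))
E
python3 bin.py s7
```

```text
clock: 13.55
position: [640.7, -25.1, 376.1]
ee_rot: [0.707, 0.708, -0.001, -0.001]
contact_force: [-2.5, 0.2, -1.9]
gripper_width: 43.0
clock: 13.8
position: [646.7, -25.2, 377.0]
ee_rot: [0.706, 0.708, -0.001, -0.001]
contact_force: [-5.4, -1.2, -2.5]
gripper_width: 43.1
red 545 lid 282 tilt+x deg 2.1 tilt y 0.6 y range [-58.2  14.8] x [611.8 672.2] z at c [650.5 -12.4 296.2]
lid u extents [600.2 662. ] w 319.4
yellow 677 [[612.4, 8.7, 191.8], [641.0, 11.4, 243.7], [669.5, 13.9, 286.5]]
back edge slope deg (+lean) 3.8
[[188.0, 663.0, 612.0], [194.0, 665.0, 610.0], [200.0, 666.0, 613.0], [206.0, 666.0, 610.0], [212.0, 666.0, 611.0], [218.0, 667.0, 611.0], [224.0, 666.0, 613.0], [230.0, 668.0, 612.0], [236.0, 669.0, 612.0], [242.0, 667.0, 613.0], [248.0, 669.0, 614.0], [254.0, 669.0, 614.0], [260.0, 669.0, 613.0], [266.0, 670.0, 613.0], [272.0, 670.0, 613.0], [278.0, 671.0, 615.0], [284.0, 669.0, 614.0]]
```

View pics/s7c.png

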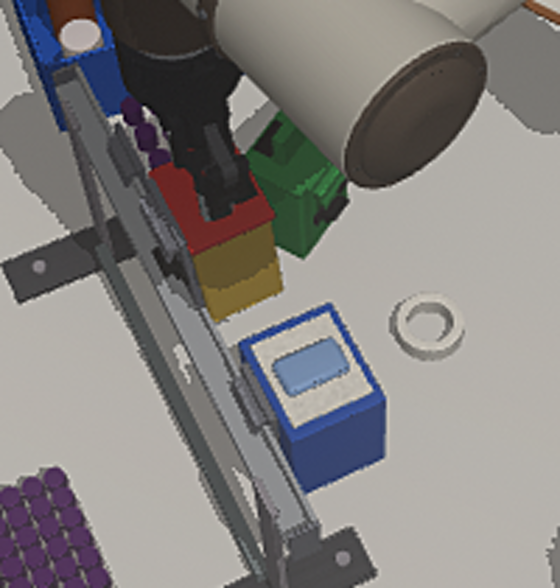

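```bash
python3 -m crank '{"delta_pos": [[0,0,0],[0,0,0],[0,0,0]], "twist": [0,0,0]}' 0.5
python3 -m crank '{"delta_pos": [[0,0.003,0],[0,0.003,0],[0,0,0]], "twist": [0,0,0]}' 0.503
```

```text
clock: 14.1
position: [646.8, -25.2, 377.1]
ee_rot: [0.707, 0.708, -0.001, -0.0]
contact_force: [-5.1, -1.0, -2.3]
gripper_width: 43.0
clock: 14.35
position: [654.0, -25.1, 377.9]
ee_rot: [0.706, 0.708, 0.001, 0.001]
contact_force: [-3.5, -1.5, -0.9]
gripper_width: 43.5
```

```bash
python3 -m crank '{"delta_pos": [[0,0.003,-0.001],[0,0.003,0],[0,0.003,-0.001],[0,0.003,0],[0,0,0]], "twist": [0,0,0,0,0]}'
python3 - <<'E'
from h import *
p,d=grab('scene','s8')
p=p[120:330,200:400]; cv2.imwrite('pics/s8c.png',cv2.resize(p,None,fx=2.8,fy=2.8,interpolation=cv2.INTER_CUBIC))
E
python3 bin.py s8
```

```text
clock: 14.77
position: [665.9, -24.9, 379.3]
ee_rot: [0.706, 0.708, 0.0, 0.0]
contact_force: [-3.6, -0.3, -2.1]
gripper_width: 42.7
red 508 lid 281 tilt+x deg 11.9 tilt y 0.7 y range [-58.5  15.2] x [626.2 685.8] z at c [660.5 -13.3 299. ]
lid u extents [549.8 611. ] w 428.4
yellow 697 [[612.0, 9.9, 195.0], [644.8, 12.2, 247.7], [678.4, 14.4, 292.5]]
back edge slope deg (+lean) 4.1
[[192.0, 663.0, 633.0], [198.0, 663.0, 613.0], [204.0, 666.0, 608.0], [210.0, 666.0, 608.0], [216.0, 669.0, 610.0], [222.0, 669.0, 613.0], [228.0, 671.0, 613.0], [234.0, 673.0, 615.0], [240.0, 674.0, 618.0], [246.0, 673.0, 617.0], [252.0, 675.0, 618.0], [258.0, 678.0, 620.0], [264.0, 678.0, 620.0], [270.0, 679.0, 622.0], [276.0, 681.0, 623.0], [282.0, 682.0, 623.0], [288.0, 674.0, 625.0], [294.0, 644.0, 627.0]]
```

View pics/s8c.png

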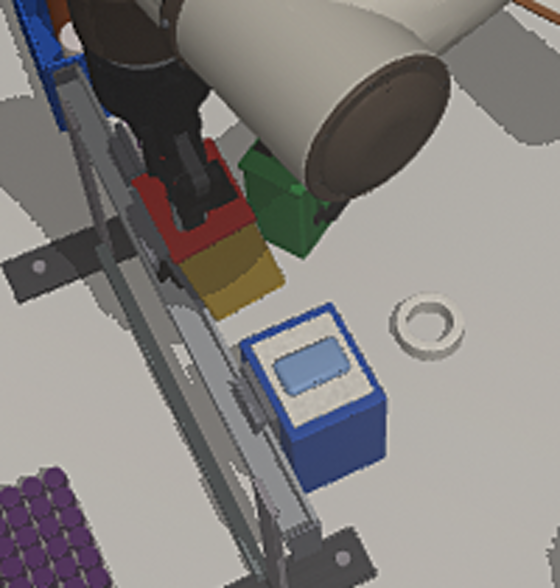

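```bash
python3 -m crank '{"delta_pos": [[0,0.003,0],[0,0.003,-0.001],[0,0.003,0],[0,0.003,0],[0,0.003,0],[0,0.003,0],[0,0.003,0],[0,0,0]], "twist": [0,0,0,0,0,0,0,0]}'
python3 - <<'E'
from h import *
p,d=grab('scene','s9')
p=p[120:330,200:400]; cv2.imwrite('pics/s9c.png',cv2.resize(p,None,fx=2.8,fy=2.8,interpolation=cv2.INTER_CUBIC))
E
python3 bin.py s9
```

```text
clock: 15.48
position: [686.9, -24.9, 380.3]
ee_rot: [0.706, 0.708, 0.0, 0.0]
contact_force: [-3.9, 0.8, -3.0]
gripper_width: 43.3
red 483 lid 262 tilt+x deg 21.9 tilt y 0.8 y range [-58.6  15.1] x [643.  700.2] z at c [673.5 -10.8 302.4]
lid u extents [479.2 541.2] w 531.9
yellow 764 [[610.0, -34.3, 200.4], [649.4, 12.1, 250.9], [688.6, 14.6, 297.5]]
back edge slope deg (+lean) 12.4
[[196.0, 662.0, 649.0], [202.0, 664.0, 637.0], [208.0, 666.0, 619.0], [214.0, 670.0, 610.0], [220.0, 671.0, 610.0], [226.0, 673.0, 612.0], [232.0, 676.0, 614.0], [238.0, 676.0, 617.0], [244.0, 680.0, 619.0], [250.0, 682.0, 621.0], [256.0, 685.0, 623.0], [262.0, 688.0, 627.0], [268.0, 688.0, 629.0], [274.0, 691.0, 630.0], [280.0, 693.0, 634.0], [286.0, 692.0, 634.0], [292.0, 680.0, 637.0], [298.0, 667.0, 642.0]]
```

View pics/s9c.png

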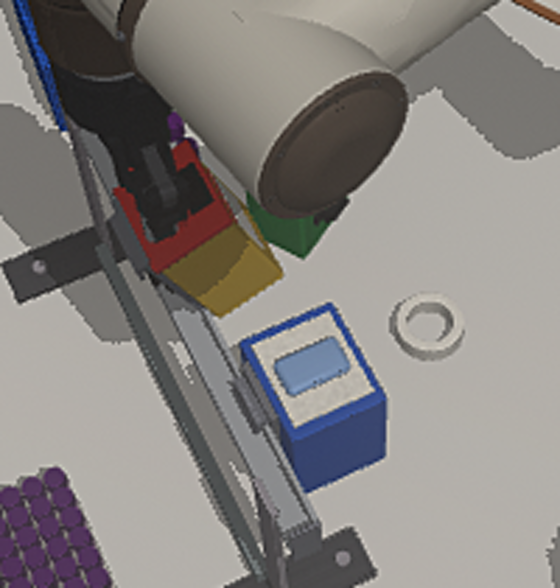

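```bash
python3 -m crank '{"delta_pos": [[0,0,0],[0,0,0],[0,0,0],[0,0,0]], "twist": [0,0,0,0]}' 0
python3 -m crank '{"delta_pos": [[0,-0.005,0],[0,-0.01,0],[0,-0.01,0],[0,-0.01,0],[0,-0.01,0],[0,0,0],[0,0,0]], "twist": [0,0,0,0,0,0,0]}'
python3 - <<'E'
from h import *
p,d=grab('scene','s10')
p=p[120:330,200:400]; cv2.imwrite('pics/s10c.png',cv2.resize(p,None,fx=2.8,fy=2.8,interpolation=cv2.INTER_CUBIC))
W=world(cam('scene'),d)
for a,b in((15,45),):
    q=W[(W[...,1]>a)&(W[...,1]<b)&(W[...,0]>650)&(W[...,0]<675)&(W[...,2]>199)&(d>0)]
    print(np.percentile(q[:,0],[2,50,98]))
E
python3 bin.py s10
```

```text
clock: 15.87
position: [686.2, -24.9, 380.6]
ee_rot: [0.706, 0.708, 0.0, 0.0]
contact_force: [-3.2, -0.5, -3.6]
gripper_width: 42.7
clock: 16.45
position: [641.9, -24.9, 381.8]
ee_rot: [0.706, 0.708, 0.002, 0.002]
contact_force: [-0.1, 0.2, -2.4]
gripper_width: 42.7
[650.3075216  659.89719656 672.2719492 ]
red 475 lid 244 tilt+x deg 19.2 tilt y -0.0 y range [-58.1  15.2] x [598.2 656.6] z at c [630.7 -10.5 302.3]
lid u extents [461.9 524.5] w 492.4
yellow 699 [[568.8, -0.9, 202.3], [607.6, 12.2, 252.9], [646.9, 14.4, 299.7]]
back edge slope deg (+lean) 15.8
[[200.0, 620.0, 601.0], [206.0, 622.0, 580.0], [212.0, 625.0, 569.0], [218.0, 627.0, 569.0], [224.0, 629.0, 569.0], [230.0, 631.0, 573.0], [236.0, 633.0, 573.0], [242.0, 635.0, 577.0], [248.0, 638.0, 579.0], [254.0, 640.0, 581.0], [260.0, 642.0, 581.0], [266.0, 646.0, 583.0], [272.0, 648.0, 585.0], [278.0, 651.0, 590.0], [284.0, 651.0, 591.0], [290.0, 646.0, 593.0], [296.0, 634.0, 594.0]]
```

View pics/s10c.png

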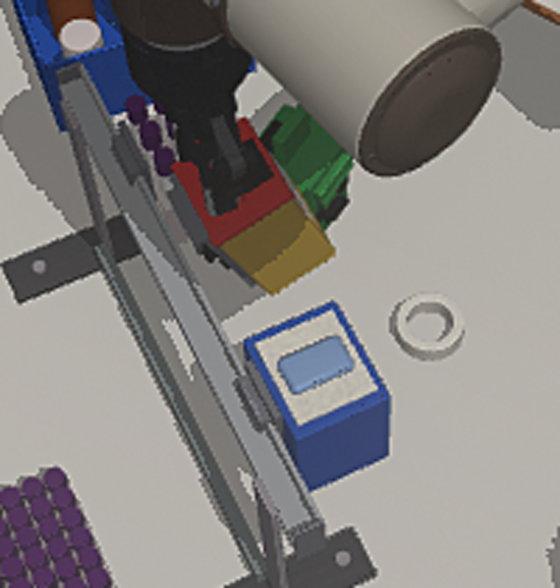

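```bash
cat > lip.py <<'E'
import sys
from m import *
from scipy.optimize import least_squares
def lip(tag):
    p,d,W,_=seg(tag,'scene','red'); s=arm.read_state()['position']
    near=(abs(W[...,0]-s[0])<95)&(abs(W[...,1]-s[1])<80)&(W[...,2]<s[2]-40)&(W[...,2]>80)
    _,_,_,kr=seg(tag,'scene','red'); _,_,_,ky=seg(tag,'scene','yellow')
    Y=W[ky&near]; f=Y[abs(Y[:,1]-np.percentile(Y[:,1],90))<3]
    # boundary samples of yellow side face
    B=[];F=[]
    zs=np.arange(f[:,2].min()+22,f[:,2].max()-16,5)
    for z in zs:
        q=f[abs(f[:,2]-z)<2.5]
        if len(q)>4: B.append((q[:,0].max(),z)); F.append((q[:,0].min(),z))
    B=np.array(B);F=np.array(F)
    P=W[kr&near]
    from bin import meas
    # lid top points: w histogram
    def res(v):
        x,z,th=v; ex=np.array([np.cos(th),-np.sin(th)]); ez=np.array([np.sin(th),np.cos(th)])
        o=np.array([x,z])
        a=(B-o)@ex-29.3; b=(F-o)@ex+29.3
        L=P[:,[0,2]]-o; w=L@ez-110; u=L@ex
        w=w[(abs(u)<38)]; w=np.clip(w,-4,4)
        return np.concatenate([3*np.clip(a,-4,4),3*np.clip(b,-4,4),w])
    best=None
    for th0 in np.radians([0,5,10,15,20,25]):
        c=np.array([s[0],s[2]-54]); o=c-136*np.array([np.sin(th0),np.cos(th0)])
        r=least_squares(res,[o[0],o[1],th0],loss='soft_l1')
        if best is None or r.cost<best.cost: best=r
    x,z,th=best.x; ex=np.array([np.cos(th),-np.sin(th)]); ez=np.array([np.sin(th),np.cos(th)]); o=np.array([x,z])
    l=o+36*ex+97*ez; g=o+132*ez
    print('theta',np.degrees(th).round(2),'origin',o.round(1),'lip',l.round(1),'foot',(o+36*ex+53*ez).round(1),'fin',g.round(1),'TCP',s.round(1),'lip-TCP',(l-s[[0,2]]).round(1),'cost',best.cost.round(0))
    # rail in free gap (scene)
    for a,b in((-105,-70),(20,45)):
        q=W[(W[...,1]>a)&(W[...,1]<b)&(abs(W[...,0]-668)<22)&(abs(W[...,2]-204.5)<2.2)&(d>0)]
        if len(q)>5: print('rail',a,np.percentile(q[:,0],[3,50,97]).round(1),np.median(q[:,2]).round(1))
lip(sys.argv[1])
E
python3 lip.py s10; python3 lip.py s6
```

```text
Traceback (most recent call last):
  File "lip.py", line 38, in <module>
    lip(sys.argv[1])
    ~~~^^^^^^^^^^^^^
  File "lip.py", line 29, in lip
    r=least_squares(res,[o[0],o[1],th0],loss='soft_l1')
ValueError: could not broadcast input array from shape (30,) into shape (424,)
Traceback (most recent call last):
  File "lip.py", line 38, in <module>
    lip(sys.argv[1])
    ~~~^^^^^^^^^^^^^
  File "lip.py", line 29, in lip
    r=least_squares(res,[o[0],o[1],th0],loss='soft_l1')
ValueError: could not broadcast input array from shape (24,) into shape (200,)
```

```bash
sed -i "s/w=w\[(abs(u)<38)\]; w=np.clip(w,-4,4)/w=np.where(abs(u)<38,np.clip(w,-4,4),4)/" lip.py; python3 lip.py s10
```

```text
theta 19.31 origin [591.6 199.9] lip [657.6 279.6] foot [643.1 238. ] fin [635.2 324.5] TCP [642.1 -24.9 381.3] lip-TCP [  15.6 -101.7] cost 509.0
rail -105 [665.2 667.  668.7] 205.0
rail 20 [664.7 666.4 668.4] 204.4
```

```bash
cat > prof.py <<'E'
import sys
from h import *
tag,th,ox,oz=sys.argv[1],*map(float,sys.argv[2:5]); y0,y1=map(float,sys.argv[5:7]) if len(sys.argv)>5 else (-62,14)
d=np.load(f'pics/{tag}.npy');W=world(cam('scene'),d); p=cv2.imread(f'pics/{tag}.png')
th=np.radians(th); ex=np.array([np.cos(th),-np.sin(th)]); ez=np.array([np.sin(th),np.cos(th)])
q=W[...,[0,2]]-[ox,oz]; u=q@ex; w=q@ez; y=W[...,1]
k=(d>0)&(y>y0)&(y<y1)&(u>20)&(u<55)&(w>0)&(w<112)
for a in range(0,112,4):
    m=k&(abs(w-a-2)<2)
    if m.sum()>3: print(a,m.sum(),'u',np.percentile(u[m],[5,25,50,75,95]).round(1),'y',np.percentile(y[m],[5,95]).round(0))
E
python3 prof.py s10 19.31 591.6 199.9
```

```text
4 5 u [21.  22.5 25.5 26.9 28.6] y [10. 12.]
12 5 u [21.2 23.4 24.  25.1 28.1] y [10. 14.]
20 7 u [21.7 24.6 26.7 29.7 31.5] y [ 6. 13.]
24 5 u [24.5 27.  28.7 32.1 32.4] y [ 4. 12.]
28 8 u [21.1 23.7 26.3 33.  34.1] y [ 6. 14.]
32 7 u [22.3 24.3 28.6 33.7 35.4] y [ 6. 13.]
36 7 u [21.8 25.5 28.5 32.2 35.1] y [ 6. 13.]
40 7 u [21.3 24.  27.2 32.7 35.4] y [ 6. 13.]
44 7 u [21.2 22.7 25.8 30.6 33.8] y [ 6. 13.]
48 12 u [24.9 30.5 36.  47.7 49.4] y [-21.  13.]
52 21 u [23.7 27.  44.3 46.5 48.3] y [-24.  13.]
56 14 u [20.7 29.6 35.1 43.  45.2] y [-18.  12.]
60 7 u [21.6 23.4 25.9 33.1 34.3] y [ 5. 13.]
64 9 u [22.5 25.7 28.6 35.8 38.1] y [ 3. 12.]
68 10 u [21.1 24.9 31.8 33.9 37.4] y [ 3. 13.]
72 8 u [21.5 22.7 28.1 33.4 35.3] y [ 6. 12.]
76 7 u [21.7 25.  27.7 33.  35.4] y [ 5. 12.]
80 6 u [23.  25.3 30.1 32.5 34. ] y [ 6. 13.]
84 12 u [20.7 22.8 26.4 33.5 41.2] y [-1. 13.]
88 8 u [21.7 26.5 33.  38.1 46. ] y [-0. 12.]
92 5 u [22.2 25.7 27.5 28.6 40.9] y [ 3. 13.]
96 19 u [22.7 31.7 40.6 42.5 44.1] y [-50.  13.]
100 73 u [35.1 39.4 41.1 43.4 45. ] y [-43.   6.]
104 32 u [21.5 25.7 28.8 36.3 43.7] y [-51.  13.]
108 198 u [21.6 24.8 28.7 32.5 35.8] y [-55.   9.]
```

```bash
python3 -m crank '{"delta_pos": [[-0.003,0,0.01],[0,0,0.01],[0,0,0.01],[0,0,0.01],[0,0,0.01],[0,0,0.0096],[0,0,0],[0,0,0]], "twist": [0,0,0,0,0,0,0,0]}'
python3 -m crank '{"delta_pos": [[0,0.004,0],[0,0.004,0],[0,0,0],[0,0,0]], "twist": [0,0,0,0]}'
python3 - <<'E'
from h import *
p,d=grab('scene','s11')
p=p[120:330,200:400]; cv2.imwrite('pics/s11c.png',cv2.resize(p,None,fx=2.8,fy=2.8,interpolation=cv2.INTER_CUBIC))
E
python3 bin.py s11|head -3; python3 lip.py s11
```

```text
clock: 17.17
position: [641.1, -28.1, 319.9]
ee_rot: [0.706, 0.708, -0.001, -0.0]
contact_force: [0.1, -0.0, -2.4]
gripper_width: 43.0
clock: 17.5
position: [649.6, -28.0, 321.2]
ee_rot: [0.706, 0.708, 0.0, 0.0]
contact_force: [0.7, 0.8, -2.3]
gripper_width: 42.8
red 416 lid 216 tilt+x deg 20.0 tilt y -0.1 y range [-61.4  11.7] x [606.  663.3] z at c [635.3 -14.7 243.5]
lid u extents [482.2 543.4] w 446.4
yellow 575 [[575.4, -32.0, 146.9], [613.7, 9.1, 192.3], [653.1, 11.5, 238.3]]
theta 19.5 origin [598.  139.9] lip [664.3 219.4] foot [649.6 177.9] fin [642.  264.4] TCP [649.4 -28.  321.1] lip-TCP [  14.9 -101.7] cost 454.0
rail -105 [664.9 667.1 668.8] 205.3
rail 20 [664.5 666.5 668.4] 204.9
```

View pics/s11c.png

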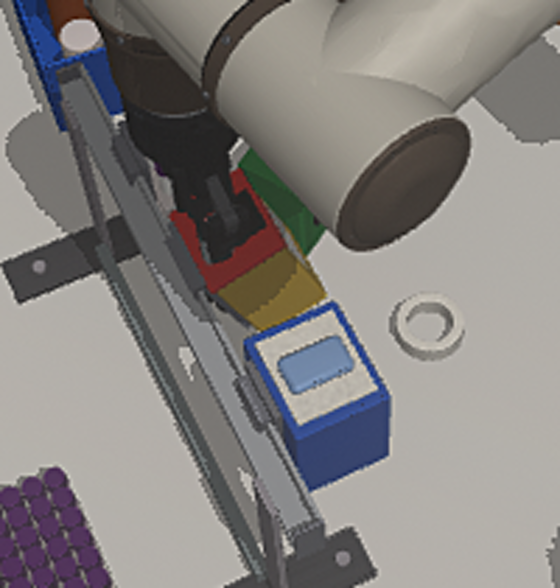

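```bash
python3 -m crank '{"delta_pos": [[0,0.002,0],[0,0,0],[0,0,0]], "twist": [0,0,0]}'
python3 - <<'E'
from h import *
p,d=grab('scene','s12')
W=world(cam('scene'),d)
k=(d>0)&(W[...,1]>-52)&(W[...,1]<3)&(W[...,0]>640)&(W[...,0]<700)&(W[...,2]>180)
for z in range(190,236,3):
    q=W[k&(abs(W[...,2]-z)<1.5)]
    if len(q)>2: print(z,len(q),np.percentile(q[:,0],[0,5,50,95,100]).round(1))
p=p[195:265,240:310]; cv2.imwrite('pics/s12c.png',cv2.resize(p,None,fx=8,fy=8,interpolation=cv2.INTER_CUBIC))
E
python3 lip.py s12
```

```text
clock: 17.8
position: [651.2, -28.0, 320.9]
ee_rot: [0.706, 0.708, -0.0, -0.0]
contact_force: [-0.6, -0.6, -3.6]
gripper_width: 42.7
190 112 [668.5 671.9 679.7 687.2 688.9]
193 39 [656.9 672.8 680.8 688.3 688.4]
196 3 [668.3 668.3 668.5 681.5 683. ]
205 8 [658.1 660.5 667.  668.5 668.7]
211 3 [664.3 664.9 670.9 673.2 673.5]
214 3 [663.9 664.7 671.9 672.2 672.2]
217 9 [670.8 671.7 674.2 676.1 676.1]
220 33 [670.1 670.2 673.7 676.3 676.6]
223 31 [670.3 670.7 672.7 676.6 676.8]
226 4 [668.7 668.8 669.7 672.1 672.5]
229 22 [665.6 666.  668.2 671.  671. ]
232 75 [654.  658.6 665.7 670.6 671.6]
235 74 [650.  653.6 661.1 668.8 671.7]
theta 19.85 origin [599.9 139.3] lip [666.7 218.3] foot [651.8 176.9] fin [644.7 263.4] TCP [651.2 -28.  320.8] lip-TCP [  15.5 -102.5] cost 477.0
rail -105 [664.9 667.7 668.9] 204.6
rail 20 [664.5 666.5 668.3] 204.3
```

View pics/s12c.png

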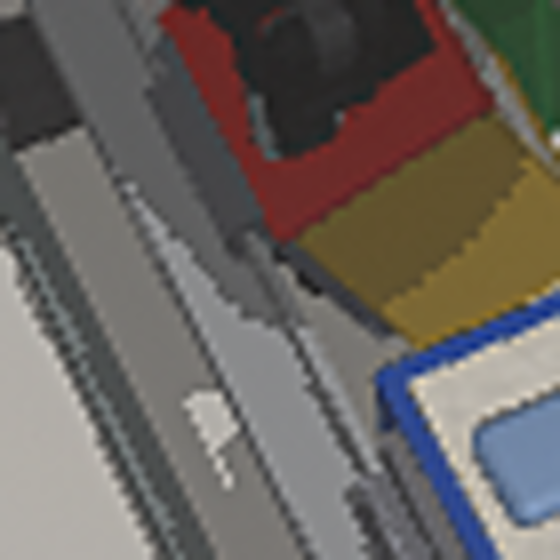

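```bash
python3 -m crank '{"delta_pos": [[0,0,0.002],[0,0,0.002],[0,0,0.002],[0,0,0]], "twist": [0,0,0,0]}'
python3 -m crank '{"delta_pos": [[0,0,0.002],[0,0,0.001],[0,0,0]], "twist": [0,0,0]}'
python3 - <<'E'
from h import *
p,d=grab('scene','s13')
p=p[195:265,240:310]; cv2.imwrite('pics/s13c.png',cv2.resize(p,None,fx=8,fy=8,interpolation=cv2.INTER_CUBIC))
E
python3 lip.py s13
```

```text
clock: 18.18
position: [651.0, -28.0, 314.0]
ee_rot: [0.707, 0.708, -0.0, -0.0]
contact_force: [0.5, -0.7, -3.6]
gripper_width: 43.0
clock: 18.43
position: [651.0, -28.1, 311.6]
ee_rot: [0.707, 0.708, -0.0, -0.0]
contact_force: [-0.6, -0.1, -2.9]
gripper_width: 42.9
theta 19.61 origin [598.8 130.4] lip [665.3 209.7] foot [650.5 168.2] fin [643.1 254.7] TCP [651.  -28.  311.6] lip-TCP [  14.3 -101.9] cost 434.0
rail -105 [665.7 667.6 669.1] 204.5
rail 20 [665.  666.5 668.7] 204.6
```

View pics/s13c.png

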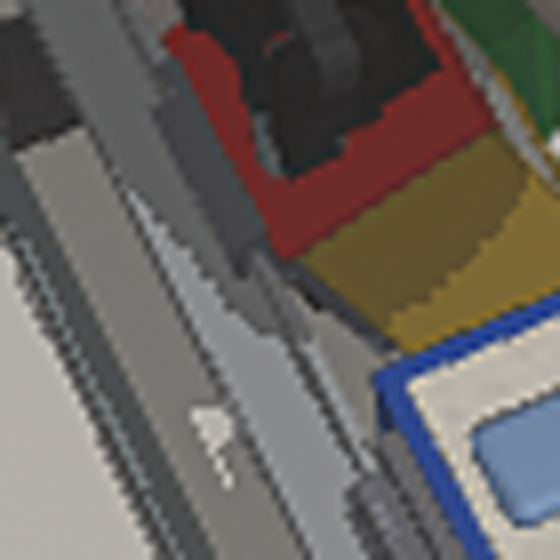

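```bash
python3 -m crank '{"delta_pos": [[0,-0.0005,0.0015],[0,0,0.0015],[0,0,0]], "twist": [0,0,0]}'
python3 -m crank '{"delta_pos": [[0,-0.0005,0.001],[0,0,0.001],[0,0,0]], "twist": [0,0,0]}'
python3 -m crank '{"delta_pos": [[0,0,0.001],[0,0,0],[0,0,0]], "twist": [0,0,0]}'
```

```text
clock: 18.73
position: [650.4, -28.1, 308.7]
ee_rot: [0.707, 0.708, -0.0, -0.0]
contact_force: [-1.2, -0.4, -1.6]
gripper_width: 43.1
clock: 18.98
position: [650.5, -28.1, 308.2]
ee_rot: [0.706, 0.708, 0.001, 0.001]
contact_force: [-2.1, 0.1, 3.4]
gripper_width: 43.0
clock: 19.23
position: [650.7, -28.1, 308.1]
ee_rot: [0.706, 0.708, 0.001, 0.001]
contact_force: [-2.9, 0.8, 5.4]
gripper_width: 42.8
```

```bash
python3 - <<'E'
from h import *
p,d=grab('scene','s14')
p=p[195:265,240:310]; cv2.imwrite('pics/s14c.png',cv2.resize(p,None,fx=8,fy=8,interpolation=cv2.INTER_CUBIC))
E
python3 lip.py s14
python3 -m crank '{"delta_pos": [[0,0,-0.0015],[0,0,0],[0,0,0]], "twist": [0,0,0]}'
```

```text
theta 19.47 origin [599.4 126.8] lip [665.6 206.3] foot [651.  164.8] fin [643.4 251.3] TCP [650.7 -28.1 308.1] lip-TCP [  14.9 -101.8] cost 460.0
rail -105 [666.7 669.1 670.7] 204.9
rail 20 [666.5 668.2 670.2] 204.8
clock: 19.53
position: [650.5, -28.1, 308.2]
ee_rot: [0.706, 0.708, 0.001, 0.001]
contact_force: [-1.9, 0.7, 4.5]
gripper_width: 42.8
```

View pics/s14c.png

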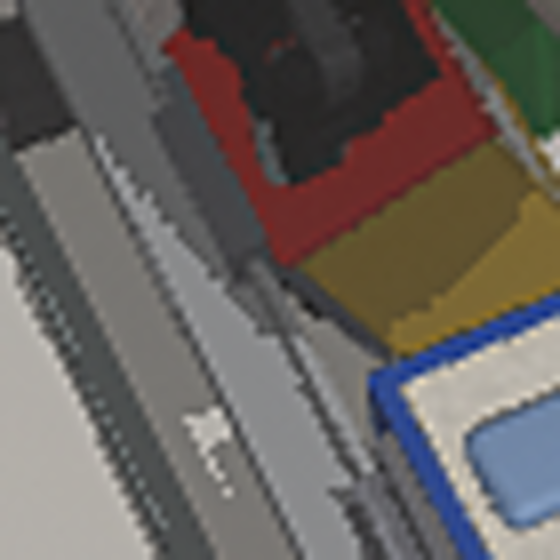

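```bash
python3 -m crank '{"delta_pos": [[0,-0.001,-0.0005],[0,0,0],[0,0,0]], "twist": [0,0,0]}'
python3 -m crank '{"delta_pos": [[0,0,0],[0,0,0],[0,0,0],[0,0,0],[0,0,0]], "twist": [0,0,0,0,0]}' 0.6
python3 - <<'E'
from h import *
p,d=grab('scene','s15')
p=p[150:300,220:370]; cv2.imwrite('pics/s15c.png',cv2.resize(p,None,fx=4,fy=4,interpolation=cv2.INTER_CUBIC))
E
python3 bin.py s15|head -2;python3 lip.py s15
```

```text
clock: 19.78
position: [649.5, -28.1, 308.1]
ee_rot: [0.706, 0.708, 0.0, 0.001]
contact_force: [-1.4, -0.9, 3.1]
gripper_width: 42.7
clock: 20.2
position: [649.2, -28.0, 307.3]
ee_rot: [0.706, 0.708, -0.0, -0.0]
contact_force: [-0.4, 0.6, -0.0]
gripper_width: 51.1
red 375 lid 196 tilt+x deg 13.4 tilt y -0.8 y range [-61.9  11.7] x [601.9 661.9] z at c [632.6 -16.2 226.9]
lid u extents [530.9 592.8] w 367.7
theta 13.56 origin [606.6 119.7] lip [664.4 205.6] foot [654.  162.8] fin [637.6 248.1] TCP [649.2 -28.  307.4] lip-TCP [  15.2 -101.9] cost 355.0
rail -105 [664.6 666.7 668.7] 204.1
rail 20 [664.7 666.5 668.4] 204.9
```

View pics/s15c.png

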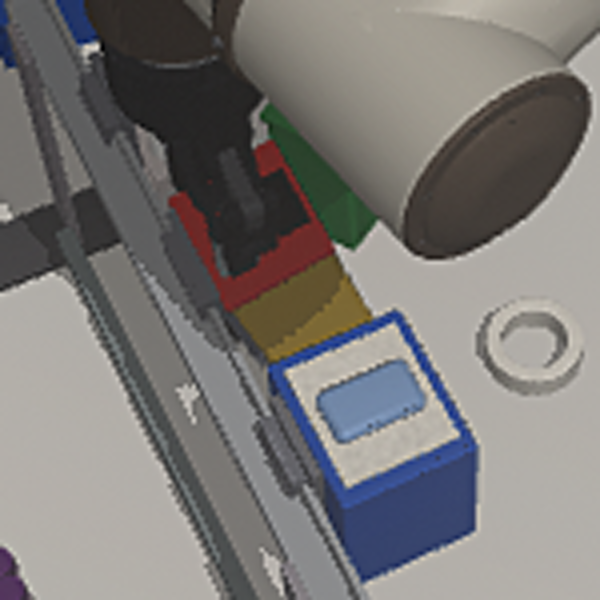

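```bash
python3 -m crank '{"delta_pos": [[0,0,-0.005],[0,0,-0.01],[0,0,-0.02],[0,0,-0.025],[0,0,-0.025],[0,0,-0.01]], "twist": [0,0,0,0,0,0]}'
python3 -m crank '{"delta_pos": [[0,-0.02,0],[0,-0.03,0],[0,-0.03,0],[0,-0.03,0],[0,-0.03,0],[0,-0.004,0],[0,0,0]], "twist": [0,0,0,0,0,0,0]}' 1
python3 -c "
from h import *
s=arm.read_state();print(s['joints'])"
```

```text
clock: 20.75
position: [649.9, -28.3, 408.4]
ee_rot: [0.706, 0.708, 0.003, 0.003]
contact_force: [0.3, -0.1, 0.6]
gripper_width: 51.0
clock: 21.33
position: [503.7, -28.4, 404.1]
ee_rot: [0.706, 0.708, 0.001, 0.001]
contact_force: [1.1, -0.2, 1.0]
gripper_width: 85.4
[ 2.65926798e-01  1.17812219e-01 -1.02931430e-01 -5.64811295e-05
 -1.34769036e+00 -1.83436065e+00]
```

```bash
python3 -m crank '{"delta_pos": [[0,0,0],[0,0,0],[0,0,0],[0,0,0],[0,0,0],[0,0,0],[0,0,0],[0,0,0]], "twist": [0.12,0.12,0.12,0.12,0.12,0.12,0.12,0.12]}'
python3 -m crank '{"delta_pos": [[0,0,0],[0,0,0],[0,0,0],[0,0,0],[0,0,0],[0,0,0]], "twist": [0.12,0.12,0.12,0.12,0.13,0]}' || python3 -m crank '{"delta_pos": [[0,0,0],[0,0,0],[0,0,0],[0,0,0],[0,0,0],[0,0,0]], "twist": [0.122,0.122,0.122,0.122,0.122,0]}'
python3 - <<'E'
from h import *
s=arm.read_state(); print(s['position'],s['ee_rot'])
grab('scene','s16');grab('top','t16')
E
python3 bin.py s16|head -2;python3 lip.py s16
```

```text
clock: 22.0
position: [506.5, -28.1, 402.4]
ee_rot: [0.954, 0.299, -0.0, -0.0]
contact_force: [0.1, -0.1, -0.3]
gripper_width: 85.5
clock: 22.5
position: [516.1, -108.3, 396.9]
ee_rot: [0.998, 0.048, -0.003, -0.038]
contact_force: [-0.8, 0.7, -0.4]
gripper_width: 85.2
[ 516.08253841 -108.31016215  396.86745453] [ 0.99810939  0.0478972  -0.00278525 -0.0384154 ]
red 25 lid 10 tilt+x deg -19.4 tilt y -0.8 y range [-60.5 -27.4] x [601.5 605.6] z at c [603.3 -45.1 231.8]
lid u extents [644.3 648.3] w 18.7refused, turn out of range in row 5
Traceback (most recent call last):
  File "bin.py", line 23, in <module>
    Y=W[k]; print('yellow',len(Y),np.percentile(Y,[1,50,99],axis=0).round(1).tolist())
                                  ~~~~~~~~~~~~~^^^^^^^^^^^^^^^^^^^^
IndexError: index -1 is out of bounds for axis 0 with size 0
Traceback (most recent call last):
  File "lip.py", line 38, in <module>
    lip(sys.argv[1])
    ~~~^^^^^^^^^^^^^
  File "lip.py", line 8, in lip
    Y=W[ky&near]; f=Y[abs(Y[:,1]-np.percentile(Y[:,1],90))<3]
                                 ~~~~~~~~~~~~~^^^^^^^^^^^
IndexError: index -1 is out of bounds for axis 0 with size 0
```

View pics/s16.png

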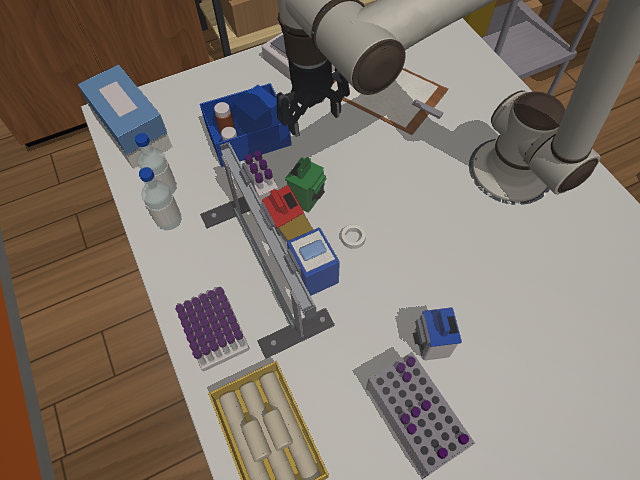

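View pics/t16.png

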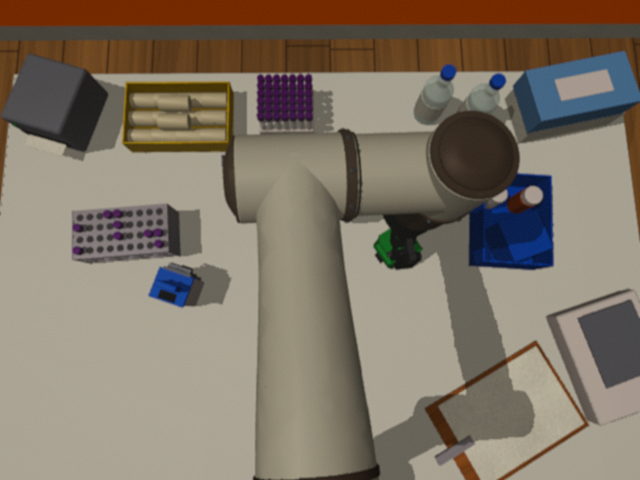

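```bash
python3 -c "
from h import *
from scipy.spatial.transform import Rotation as R
s=arm.read_state();print(s['joints'].round(3),s['joint_vel'].round(2)); print(R.from_quat(s['ee_rot']).as_matrix().round(3))"
python3 -m crank '{"delta_pos": [[0,0,0],[0,0,0]], "twist": [0,0]}'
python3 -c "
from h import *
s=arm.read_state();print(s['joints'].round(3),s['joint_vel'].round(2))"
```

```text
[ 0.071  0.172 -0.027 -0.078 -1.376 -3.096] [ 0.04 -0.02 -0.01  0.   -0.    0.  ]
[[ 0.995  0.101 -0.009]
 [ 0.101 -0.992  0.076]
 [-0.001 -0.077 -0.997]]
clock: 22.77
position: [515.1, -103.8, 397.9]
ee_rot: [0.998, 0.052, -0.002, -0.038]
contact_force: [0.4, -0.2, -0.2]
gripper_width: 85.4
[ 0.075  0.17  -0.028 -0.078 -1.376 -3.096] [ 0.01 -0.01 -0.01  0.   -0.    0.  ]
```

```bash
python3 -m crank '{"delta_pos": [[0,0,0],[0,0,0],[0,0,0],[0,0,0],[0,0,0],[0,0,0],[0,0,0],[0,0,0]], "twist": [-0.12,-0.12,-0.12,-0.12,-0.12,-0.12,-0.12,-0.12]}'
python3 -c "
from h import *
s=arm.read_state();print(s['joints'].round(3),s['joint_vel'].round(2))"
```

```text
clock: 23.43
position: [514.8, -103.2, 398.2]
ee_rot: [0.859, 0.51, 0.016, -0.035]
contact_force: [0.7, 0.1, 0.2]
gripper_width: 85.1
[ 0.076  0.168 -0.029 -0.078 -1.376 -2.13 ] [ 0.    0.   -0.    0.   -0.    1.43]
```

```bash
python3 -m crank '{"delta_pos": [[0,0,0],[0,0,0],[0,0,0],[0,0,0],[0,0,0],[0,0,0],[0,0,0],[0,0,0]], "twist": [-0.12,-0.12,-0.12,-0.12,-0.12,-0.12,-0.12,-0.12]}'
python3 -m crank '{"delta_pos": [[0,0,0],[0,0,0],[0,0,0],[0,0,0],[0,0,0],[0,0,0],[0,0,0],[0,0,0]], "twist": [-0.12,-0.12,-0.12,-0.12,-0.12,-0.12,-0.12,-0.12]}'
python3 - <<'E'
from plan import *
s=arm.read_state();M=R.from_quat(s['ee_rot']).as_matrix();print(s['joints'].round(3),s['position']); print(M.round(3)); print(np.degrees(np.arctan2(M[1,0],M[0,0])))
E
```

```text
clock: 24.1
position: [514.8, -103.2, 398.2]
ee_rot: [0.526, 0.849, 0.03, -0.023]
contact_force: [0.0, -1.0, -0.8]
gripper_width: 85.4
clock: 24.77
position: [514.8, -103.2, 398.2]
ee_rot: [0.075, 0.996, 0.038, -0.007]
contact_force: [0.5, 0.5, 0.1]
gripper_width: 85.1
[ 0.076  0.168 -0.029 -0.078 -1.376 -0.21 ] [ 514.80085901 -103.20241566  398.2498589 ]
[[-0.989  0.149 -0.008]
 [ 0.148  0.986  0.076]
 [ 0.019  0.074 -0.997]]
171.48098473904585
```

```bash
python3 -m crank '{"delta_pos": [[0,0,0],[0,0,0],[0,0,0]], "twist": [-0.0745,-0.0745,0]}'
python3 - <<'E'
from plan import *
plan((503,-31.5,398),0,15); plan((503,-31.5,230),0,24,(503,-31.5,398))
E
```

```text
clock: 25.02
position: [514.8, -103.3, 398.2]
ee_rot: [0.003, 0.999, 0.038, -0.004]
contact_force: [0.2, 0.4, 0.4]
gripper_width: 85.3
n 5 twist -0.0
[[0.0024, 0.0143, 0.0012], [0.0024, 0.0143, 0.0012], [0.0024, 0.0143, 0.0012], [0.0024, 0.0143, 0.0012], [0.0024, 0.0143, 0.0012]]
n 7 twist -0.0
[[-0.0002, -0.0018, 0.0239], [-0.0002, -0.0018, 0.0239], [-0.0002, -0.0018, 0.0239], [-0.0002, -0.0018, 0.0239], [-0.0002, -0.0018, 0.0239], [-0.0002, -0.0018, 0.0239], [-0.0002, -0.0018, 0.0239]]
```

```bash
python3 -m crank '{"delta_pos": [[0.0024,0.0143,0.001],[0.0024,0.0143,0.001],[0.0024,0.0143,0.001],[0.0024,0.0143,0.001],[0.0024,0.0143,0.001],[0,0,0]], "twist": [0,0,0,0,0,0]}'
python3 -m crank '{"delta_pos": [[-0.0002,-0.0018,0.024],[-0.0002,-0.0018,0.024],[-0.0002,-0.0018,0.024],[-0.0002,-0.0018,0.024],[-0.0002,-0.0018,0.024],[-0.0002,-0.0018,0.024],[-0.0002,-0.0018,0.024],[0,0,0]], "twist": [0,0,0,0,0,0,0,0]}'
python3 - <<'E'
from plan import *
s=arm.read_state();print(s['joints'].round(3),s['position'],s['ee_rot'])
p,d=grab('scene','s17')
cv2.imwrite('pics/s17c.png',cv2.resize(p[100:300,200:400],None,fx=3,fy=3,interpolation=cv2.INTER_CUBIC))
E
sed -i "s/near=(abs(W\[...,0\]-s\[0\])<95)&(abs(W\[...,1\]-s\[1\])<80)&(W\[...,2\]<s\[2\]-40)/s=np.array([650,-27,320.]); near=(abs(W[...,0]-630)<75)\&(abs(W[...,1]-s[1])<55)\&(W[...,2]<270)/" lip.py
python3 lip.py s17; python3 lip.py s16
```

```text
clock: 25.52
position: [502.9, -30.4, 398.9]
ee_rot: [0.003, 0.999, 0.038, -0.004]
contact_force: [0.5, 0.1, 0.2]
gripper_width: 85.3
clock: 26.18
position: [500.7, -32.5, 225.6]
ee_rot: [0.005, 0.999, 0.038, -0.009]
contact_force: [-0.6, 0.3, -1.1]
gripper_width: 85.2
[ 0.221  0.262 -0.355 -0.095 -0.957 -0.177] [500.72079423 -32.50851022 225.59668844] [ 0.00540418  0.9992305   0.03774012 -0.00921288]
theta 13.47 origin [606.3 119.8] lip [663.9 205.7] foot [653.7 162.9] fin [637.1 248.1] TCP [650. -27. 320.] lip-TCP [  13.9 -114.3] cost 1115.0
rail -105 [664.6 666.9 668.6] 204.6
rail 20 [664.4 666.4 668.4] 204.3
theta 13.19 origin [607.2 119.5] lip [664.4 205.7] foot [654.4 162.9] fin [637.4 248. ] TCP [650. -27. 320.] lip-TCP [  14.4 -114.3] cost 1123.0
rail -105 [664.8 666.6 668.9] 204.1
rail 20 [664.5 666.4 668.3] 203.9
```

View pics/s17c.png

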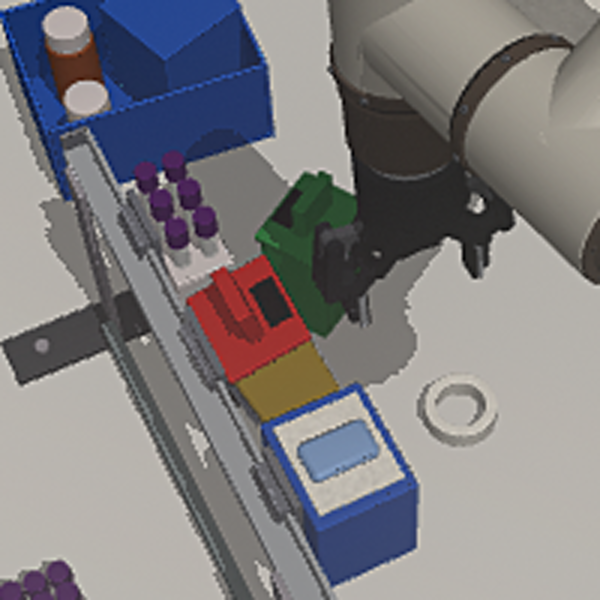

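Run:
```python
from h import *
d=np.load('pics/s17.npy');W=world(cam('scene'),d);p=cv2.imread('pics/s17.png')
hsv=cv2.cvtColor(p,cv2.COLOR_BGR2HSV)
k=(d>0)&(W[...,0]>440)&(W[...,0]<585)&(abs(W[...,1]+30)<45)&(W[...,2]>140)&(W[...,2]<260)&(hsv[...,1]<90)
for z in range(142,262,5):
    q=W[k&(abs(W[...,2]-z)<2.5)]
    if len(q)>2: print(z,len(q),'x',np.percentile(q[:,0],[0,10,50,90,100]).round(0),'y',np.percentile(q[:,1],[0,50,100]).round(0))
```

```text
167 9 x [457. 457. 458. 549. 550.] y [-34. -24. -19.]
172 12 x [445. 456. 458. 549. 550.] y [-36. -20. -15.]
177 22 x [445. 453. 459. 556. 557.] y [-35. -20. -15.]
182 26 x [445. 451. 546. 556. 557.] y [-35. -21. -16.]
187 23 x [448. 453. 459. 557. 558.] y [-36. -22. -16.]
192 22 x [446. 450. 502. 556. 558.] y [-35. -21. -15.]
197 22 x [447. 453. 459. 556. 558.] y [-32. -20. -16.]
202 14 x [450. 454. 459. 554. 558.] y [-28. -19. -18.]
207 12 x [449. 454. 501. 552. 554.] y [-39. -19. -17.]
212 43 x [442. 450. 549. 567. 575.] y [-44. -20. -16.]
217 90 x [442. 448. 549. 572. 576.] y [-41. -26. -15.]
222 70 x [440. 441. 486. 574. 575.] y [-43. -26. -16.]
227 72 x [440. 458. 542. 573. 574.] y [-46. -22. -14.]
232 98 x [440. 463. 537. 565. 574.] y [-44. -22. -13.]
237 62 x [440. 464. 505. 573. 574.] y [-45. -20. -13.]
242 65 x [441. 473. 523. 572. 573.] y [-44. -20. -13.]
247 64 x [441. 473. 528. 572. 574.] y [-45. -21. -13.]
252 69 x [440. 464. 522. 570. 573.] y [-42. -22. -12.]
257 101 x [443. 449. 523. 567. 572.] y [-44. -22. -11.]
```

Run:
```python
from h import *
from scipy.spatial.transform import Rotation as R
s=arm.read_state(); M=R.from_quat(s['ee_rot']).as_matrix()
d=np.load('pics/s17.npy');W=world(cam('scene'),d);p=cv2.imread('pics/s17.png')
hsv=cv2.cvtColor(p,cv2.COLOR_BGR2HSV)
L=(W-s['position']-[1.3,0,0])@M
k=(d>0)&(hsv[...,1]<90)&(abs(L[...,0])<90)&(abs(L[...,1])<60)&(W[...,2]>140)
for z in range(66,-160,-6):
    q=L[k&(abs(L[...,2]-z)<3)]
    if len(q)>2: print(z,len(q),'x',np.percentile(q[:,0],[0,5,50,95,100]).round(0),'y',np.percentile(q[:,1],[0,50,95,100]).round(0))
cv2.imwrite('pics/s17d.png',cv2.resize(p[80:230,290:400],None,fx=4,fy=4,interpolation=cv2.INTER_CUBIC))
```

```text
60 16 x [-84. -57.  45.  46.  47.] y [-8.  6. 13. 13.]
54 24 x [-86. -81.  45.  57.  58.] y [-7.  9. 26. 34.]
48 26 x [-54. -54. -44.  56.  58.] y [-5.  8. 13. 14.]
42 30 x [-88. -55. -42.  52.  55.] y [-8.  8. 14. 28.]
36 25 x [-55. -54.  44.  56.  57.] y [-5.  9. 13. 14.]
30 24 x [-55. -54.  44.  54.  56.] y [ 2. 10. 13. 14.]
24 18 x [-55. -53.  45.  51.  55.] y [ 6. 12. 13. 14.]
18 36 x [-68. -60. -43.  67.  72.] y [-8. 12. 14. 15.]
12 119 x [-73. -71. -40.  66.  77.] y [-12.   7.  14.  16.]
6 85 x [-72. -71.  44.  70.  75.] y [-12.   8.  14.  17.]
0 122 x [-72. -70. -30.  66.  73.] y [-13.  11.  18.  19.]
-6 105 x [-71. -69. -25.  68.  72.] y [-11.  12.  18.  20.]
-12 78 x [-71. -69. -17.  63.  68.] y [-11.  13.  19.  21.]
-18 78 x [-70. -69. -21.  56.  67.] y [-10.  13.  20.  21.]
-24 103 x [-69. -68. -19.  59.  65.] y [-10.  13.  21.  23.]
-30 101 x [-68. -67. -17.  58.  62.] y [-8. 12. 21. 23.]
-36 104 x [-67. -66. -40.  50.  56.] y [-11.   6.  15.  21.]
-42 87 x [-67. -65. -57.  48.  52.] y [-11.   4.  14.  15.]
-48 10 x [-38. -37. -35. -31. -31.] y [-3.  9. 12. 13.]
-54 38 x
[... 325 characters left out ...]
. 40.]
-90 69 x [-37. -36. -19.  19.  24.] y [-9. 31. 38. 39.]
-96 160 x [-36. -35. -14.  19.  24.] y [-10.  30.  39.  42.]
-102 37 x [-36. -32. -10.   9.  20.] y [ 4. 31. 37. 40.]
-108 4 x [-21. -20.  -8.   0.   1.] y [31. 37. 39. 39.]
-114 49 x [-39. -38. -22.   9.  14.] y [-8. 31. 40. 41.]
-120 78 x [-39. -38. -20.  10.  14.] y [-8. 35. 42. 42.]
-126 67 x [-39. -38. -18.  10.  12.] y [-5. 36. 41. 43.]
-132 78 x [-39. -38. -22.   4.  12.] y [-12.  33.  41.  42.]
-138 71 x [-39. -38. -22.   5.   9.] y [-11.  34.  42.  43.]
-144 67 x [-39. -38. -20.   4.   6.] y [-7. 33. 41. 43.]
-150 72 x [-39. -39. -24.  -0.   3.] y [-6. 31. 41. 42.]
-156 44 x [-39. -38. -23.  -5.  -4.] y [-6. 34. 41. 42.]
```

View pics/s17d.png

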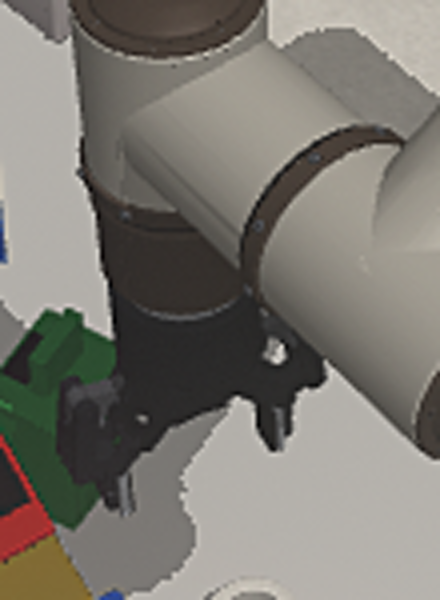

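```bash
python3 -m crank '{"delta_pos": [[0.015,0,-0.015],[0.015,0,-0.015],[0,0,0],[0,0,0],[0,0,0],[0,0,0],[0,0,0],[0,0,0]], "twist": [0,0,0.12,0.12,0.12,0.12,0.12,0.12]}' 0
python3 -m crank '{"delta_pos": [[0,0,0],[0,0,0],[0,0,0],[0,0,0],[0,0,0],[0,0,0],[0,0,0],[0,0,0]], "twist": [0.12,0.12,0.12,0.12,0.12,0.12,0.12,0]}'
python3 - <<'E'
from plan import *
s=arm.read_state();M=R.from_quat(s['ee_rot']).as_matrix();print(s['joints'].round(3),s['position'],s['gripper_width']); print(M.round(3)); print(np.degrees(np.arctan2(M[1,0],M[0,0])))
plan((555,-33,250),0,15)
E
```

```text
clock: 26.9
position: [474.4, -34.4, 262.7]
ee_rot: [0.359, 0.933, 0.035, -0.016]
contact_force: [0.5, -0.2, 0.2]
gripper_width: -0.0
clock: 27.57
position: [474.4, -34.4, 262.5]
ee_rot: [0.707, 0.707, 0.026, -0.029]
contact_force: [0.1, 0.3, 0.3]
gripper_width: 0.2
[ 0.231  0.173 -0.371 -0.089 -1.016 -1.755] [474.3682463  -34.39026425 262.45226102] 0.1523464173928628
[[-0.     1.    -0.004]
 [ 0.997  0.     0.076]
 [ 0.076 -0.004 -0.997]]
90.00332342490128
n 6 twist -0.0
[[0.0001, 0.0134, 0.002], [0.0001, 0.0134, 0.002], [0.0001, 0.0134, 0.002], [0.0001, 0.0134, 0.002], [0.0001, 0.0134, 0.002], [0.0001, 0.0134, 0.002]]
```

```bash
python3 -m crank '{"delta_pos": [[0,0.0134,0.002],[0,0.0134,0.002],[0,0.0134,0.002],[0,0.0134,0.002],[0,0.0134,0.002],[0,0.0134,0.002],[0,0,0],[0,0,0]], "twist": [0,0,0,0,0,0,0,0]}'
python3 - <<'E'
from h import *
from scipy.spatial.transform import Rotation as R
s=arm.read_state(); M=R.from_quat(s['ee_rot']).as_matrix()
p,d=grab('scene','s18');W=world(cam('scene'),d)
hsv=cv2.cvtColor(p,cv2.COLOR_BGR2HSV)
L=(W-s['position']-[1.3,0,0])@M
k=(d>0)&(hsv[...,1]<90)&(abs(L[...,0])<90)&(L[...,1]<28+20*(L[...,2]<-40))&(L[...,1]>-40)&(W[...,2]>140)
for z in range(78,-60,-6):
    q=L[k&(abs(L[...,2]-z)<3)]
    if len(q)>2: print(z,len(q),'x',np.percentile(q[:,0],[0,5,50,95,100]).round(0),'y',np.percentile(q[:,1],[0,50,90,95,100]).round(1))
cv2.imwrite('pics/s18c.png',cv2.resize(p[100:300,200:400],None,fx=3,fy=3,interpolation=cv2.INTER_CUBIC))
E
```

```text
clock: 28.23
position: [554.3, -33.3, 248.4]
ee_rot: [0.705, 0.708, 0.024, -0.029]
contact_force: [-0.7, -0.1, 0.9]
gripper_width: -0.2
66 10 x [-2.  0.  9. 14. 14.] y [-11.1   7.6  10.6  10.6  10.6]
60 22 x [-0.  2. 13. 16. 16.] y [-5.3  5.4 10.8 10.9 11.9]
54 14 x [-6. -2.  9. 15. 15.] y [-6.   6.5 10.5 10.6 10.7]
48 7 x [-5. -5.  8.  9. 10.] y [ 6.6  9.1 10.8 11.2 11.6]
42 8 x [-6. -5.  5. 54. 80.] y [ 8.3 10.5 16.2 21.9 27.7]
30 8 x [-6. -5.  8. 24. 29.] y [ 9.2 11.5 12.7 12.9 13. ]
24 26 x [-23. -19.  12.  29.  31.] y [-8.3 11.1 12.6 12.9 13.2]
18 22 x [-31. -29.  17.  36.  37.] y [-6.4  6.6 11.8 11.8 11.9]
12 16 x [-35. -30.  17.  39.  41.] y [-3.2 11.5 12.9 13.8 15.1]
6 26 x [-13.  -4.  17.  44.  46.] y [-3.6 11.4 16.4 16.6 16.8]
0 25 x [-10.  -6.  16.  48.  52.] y [-15.7  14.1  16.9  17.4  17.5]
-6 22 x [-17. -14.  15.  54.  57.] y [11.1 15.5 16.5 16.6 17.3]
-12 37 x [-11.  -5.  44.  62.  63.] y [-12.6   9.8  15.2  16.4  17.1]
-18 76 x [-5. 18. 58. 64. 65.] y [-12.9   4.2  12.   14.6  18.5]
-24 55 x [12. 16. 51. 61. 63.] y [-19.5   4.   16.5  18.6  19.1]
-30 54 x [13. 17. 40. 51. 52.] y [-19.5   4.5  16.7  18.5  19.2]
-36 43 x [14. 16. 39. 43. 45.] y [-11.3   5.6  14.9  17.   19.8]
-42 30 x [23. 32. 39. 43. 44.] y [-9.   2.3 10.1 10.6 11. ]
-48 27 x [28. 34. 38. 40. 42.] y [-10.1   4.    9.8  10.2  10.7]
-54 22 x [31. 32. 38. 39. 39.] y [-10.    1.9  11.3  15.3  21. ]
```

View pics/s18c.png

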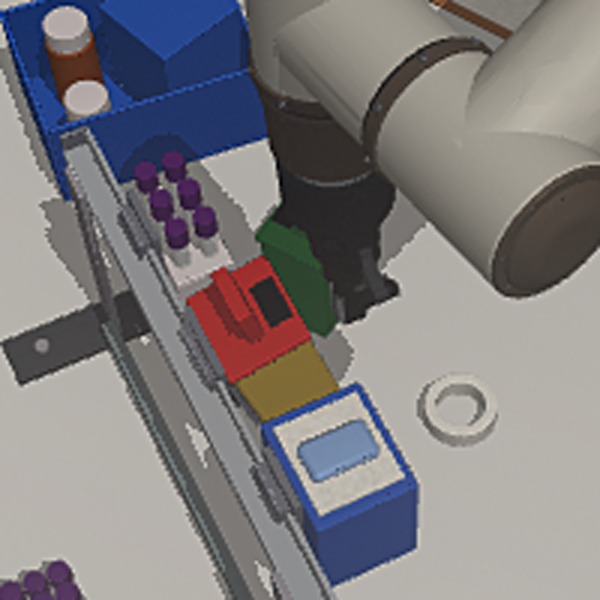

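```bash
python3 -m crank '{"delta_pos": [[0,0.008,0],[0,0.008,0],[0,0.004,0],[0,0,0]], "twist": [0,0,0,0]}'
python3 -m crank '{"delta_pos": [[0,0.0015,0.002],[0,0.0015,0.002],[0,0.0015,0.002],[0,0,0]], "twist": [0,0,0,0]}'
python3 -m crank '{"delta_pos": [[0,0.0015,0.002],[0,0.0015,0.002],[0,0.0015,0.002],[0,0,0]], "twist": [0,0,0,0]}'
```

```text
clock: 28.62
position: [574.7, -33.3, 247.6]
ee_rot: [0.706, 0.707, 0.024, -0.03]
contact_force: [-0.1, 0.1, 0.4]
gripper_width: -0.3
clock: 28.95
position: [577.7, -32.9, 240.7]
ee_rot: [0.706, 0.707, 0.023, -0.031]
contact_force: [-1.3, -0.6, -0.0]
gripper_width: 0.3
clock: 29.28
position: [581.8, -32.6, 234.7]
ee_rot: [0.706, 0.707, 0.023, -0.031]
contact_force: [-4.1, -0.1, 2.2]
gripper_width: -0.0
```

```bash
python3 -m crank '{"delta_pos": [[0,0.0015,0.0015],[0,0.0015,0.0015],[0,0,0]], "twist": [0,0,0]}'
python3 - <<'E'
from h import *
p,d=grab('scene','s19')
cv2.imwrite('pics/s19c.png',cv2.resize(p[100:300,200:400],None,fx=3,fy=3,interpolation=cv2.INTER_CUBIC))
E
python3 lip.py s19
```

```text
clock: 29.53
position: [584.4, -32.5, 231.8]
ee_rot: [0.706, 0.707, 0.022, -0.031]
contact_force: [-6.9, -0.8, 2.8]
gripper_width: 0.2
theta 8.78 origin [619.3 114.5] lip [669.7 204.8] foot [663.  161.4] fin [639.5 244.9] TCP [650. -27. 320.] lip-TCP [  19.7 -115.2] cost 1129.0
rail -105 [669.3 671.4 673. ] 204.2
rail 20 [668.8 670.4 672.4] 203.7
```

View pics/s19c.png

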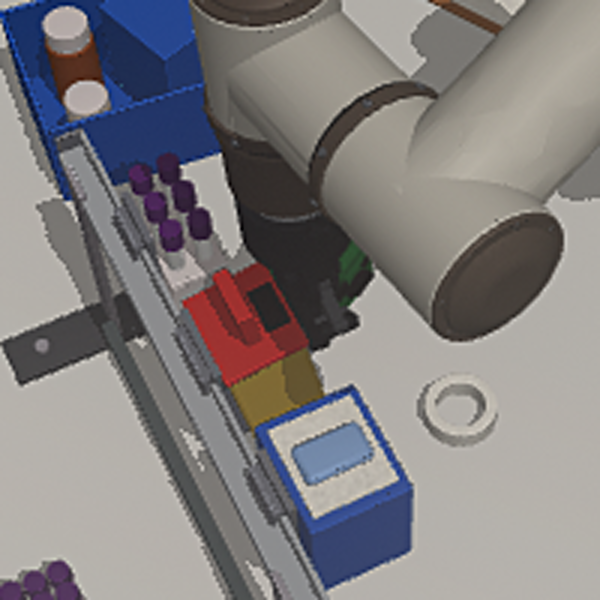

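```bash
python3 -m crank '{"delta_pos": [[0,0.0015,0.001],[0,0.0015,0.001],[0,0,0]], "twist": [0,0,0]}'
python3 -m crank '{"delta_pos": [[0,0.0015,0.001],[0,0.0015,0.001],[0,0,0]], "twist": [0,0,0]}'
python3 - <<'E'
from h import *
grab('scene','s20')
E
python3 lip.py s20
```

```text
clock: 29.83
position: [586.6, -32.4, 230.0]
ee_rot: [0.706, 0.707, 0.022, -0.032]
contact_force: [-8.0, -1.3, 5.1]
gripper_width: 0.0
clock: 30.08
position: [588.7, -32.3, 227.9]
ee_rot: [0.706, 0.707, 0.021, -0.033]
contact_force: [-11.9, -0.4, 6.3]
gripper_width: -0.3
theta 8.48 origin [622.1 114.4] lip [672. 205.] foot [665.5 161.5] fin [641.5 245. ] TCP [650. -27. 320.] lip-TCP [  22. -115.] cost 1061.0
rail -105 [673.6 675.4 677.2] 204.9
rail 20 [672.7 674.6 676.5] 204.3
```

```bash
python3 -m crank '{"delta_pos": [[0,0.001,0.0015],[0,0.001,0.0015],[0,0.001,0.0015],[0,0,0]], "twist": [0,0,0,0]}'
python3 - <<'E'
from h import *
p,d=grab('scene','s21')
cv2.imwrite('pics/s21c.png',cv2.resize(p[160:260,230:330],None,fx=6,fy=6,interpolation=cv2.INTER_CUBIC))
E
python3 lip.py s21
```

```text
clock: 30.47
position: [590.5, -32.0, 223.0]
ee_rot: [0.706, 0.707, 0.02, -0.034]
contact_force: [-15.0, 0.7, 6.7]
gripper_width: 0.2
theta 4.85 origin [631.7 129.8] lip [675.8 223.4] foot [672.1 179.6] fin [642.9 261.4] TCP [650. -27. 320.] lip-TCP [ 25.8 -96.6] cost 2474.0
rail -105 [675.4 677.  679.1] 204.3
rail 20 [674.6 676.4 678.4] 204.1
```

View pics/s21c.png

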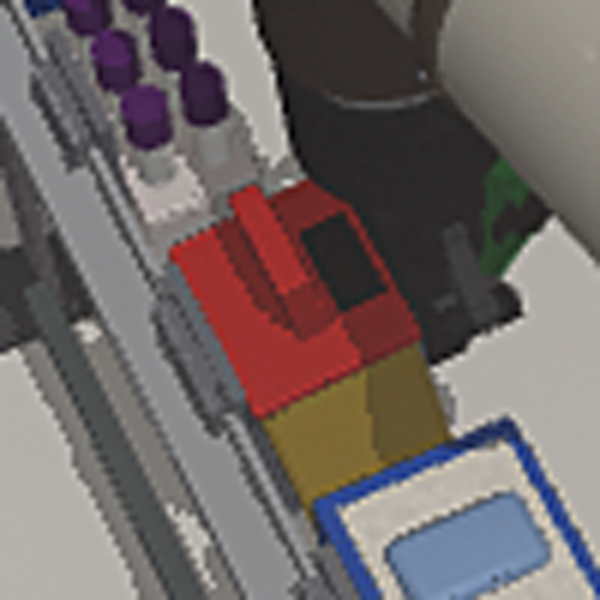

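```bash
sed -i "s/near=(abs(W\[...,0\]-s\[0\])<90)&(abs(W\[...,1\]-s\[1\])<80)&(W\[...,2\]<330)/near=(abs(W[...,0]-635)<75)\&(abs(W[...,1]+27)<55)\&(W[...,2]<270)/" bin.py
for t in s15 s18 s19 s20 s21; do python3 bin.py $t 2>/dev/null| egrep 'tilt|slope|lid u'; done
```

```text
red 375 lid 196 tilt+x deg 13.4 tilt y -0.8 y range [-61.9  11.7] x [601.9 661.9] z at c [632.6 -16.2 226.9]
lid u extents [530.9 592.8] w 367.7
back edge slope deg (+lean) 6.4
red 808 lid 314 tilt+x deg 12.9 tilt y 0.0 y range [-62.2  11.6] x [602.1 661.8] z at c [635.7 -22.7 225.9]
lid u extents [534.5 596.2] w 362.2
back edge slope deg (+lean) 5.4
red 774 lid 279 tilt+x deg 7.1 tilt y 0.2 y range [-61.7  12.2] x [604.1 664.8] z at c [641.  -23.  222.1]
lid u extents [571. 633.] w 299.6
back edge slope deg (+lean) 8.5
red 772 lid 319 tilt+x deg 9.0 tilt y -0.9 y range [-62.7  12.5] x [608.9 668.9] z at c [643.9 -21.6 222.4]
lid u extents [565.3 627. ] w 319.9
back edge slope deg (+lean) 1.3
red 771 lid 304 tilt+x deg 7.8 tilt y -1.2 y range [-62.6  11.8] x [610.  669.9] z at c [644.3 -20.2 222.3]
lid u extents [573.4 634.8] w 307.6
back edge slope deg (+lean) 8.2
```

```bash
python3 -m crank '{"delta_pos": [[0,-0.004,-0.002],[0,-0.01,0],[0,-0.012,0],[0,-0.012,0],[0,0,-0.025],[0,0,-0.03],[0,0,-0.03],[0,0,-0.007]], "twist": [0,0,0,0,0,0,0,0]}'
python3 -m crank '{"delta_pos": [[0,0,0],[0,0,0],[0,0,0]], "twist": [0,0,0]}'
python3 - <<'E'
from plan import *
grab('scene','s22')
s=arm.read_state();print(s['position'],R.from_quat(s['ee_rot']).as_matrix().round(3).tolist())
plan((609.5,-33,314),0,12)
E
python3 bin.py s22|head -1; python3 lip.py s22
```

```text
clock: 31.18
position: [560.3, -38.9, 324.2]
ee_rot: [0.705, 0.708, 0.029, -0.025]
contact_force: [-0.3, 0.3, 0.7]
gripper_width: -0.0
clock: 31.43
position: [557.0, -38.6, 316.4]
ee_rot: [0.706, 0.707, 0.024, -0.03]
contact_force: [-0.7, 0.3, 0.5]
gripper_width: 0.3
[556.95196845 -38.61104463 316.1724111 ] [[-0.001, 1.0, -0.01], [0.997, 0.002, 0.076], [0.076, -0.01, -0.997]]
n 5 twist -0.0
[[0.0011, 0.0105, 0.0004], [0.0011, 0.0105, 0.0004], [0.0011, 0.0105, 0.0004], [0.0011, 0.0105, 0.0004], [0.0011, 0.0105, 0.0004]]
red 795 lid 309 tilt+x deg 9.4 tilt y -0.3 y range [-62.5  12.2] x [600.1 659.8] z at c [632.8 -21.  223.1]
theta 9.43 origin [612.2 115.2] lip [663.6 205. ] foot [656.4 161.6] fin [633.8 245.4] TCP [650. -27. 320.] lip-TCP [  13.6 -115. ] cost 1121.0
rail -105 [664.6 667.  668.8] 204.9
rail 20 [664.4 666.3 668.3] 204.1
```

```bash
python3 -m crank '{"delta_pos": [[0.0011,0.0105,0],[0.0011,0.0105,0],[0.0011,0.0105,0],[0.0011,0.0105,0],[0.0011,0.0105,0.0004],[0,0,0.004],[0,0,0.004],[0,0,0]], "twist": [0,0,0,0,0,0,0,0]}'
python3 - <<'E'
from h import *
p,d=grab('scene','s23')
cv2.imwrite('pics/s23c.png',cv2.resize(p[140:260,230:350],None,fx=5,fy=5,interpolation=cv2.INTER_CUBIC))
E
```

```text
clock: 32.15
position: [609.1, -32.4, 307.3]
ee_rot: [0.706, 0.707, 0.023, -0.031]
contact_force: [-0.6, -0.1, -0.2]
gripper_width: 0.3
```

View pics/s23c.png

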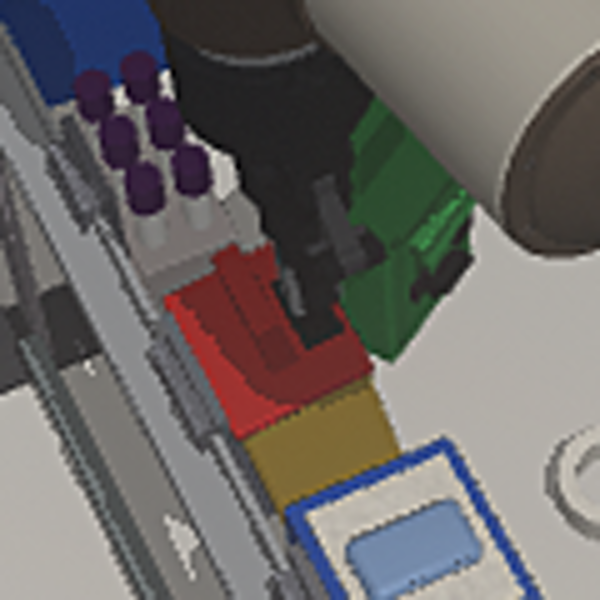

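```bash
python3 -m crank '{"delta_pos": [[0,0,0.003],[0,0,0.003],[0,0,0.002],[0,0,0]], "twist": [0,0,0,0]}'
python3 -m crank '{"delta_pos": [[0,0,0.0015],[0,0,0.0015],[0,0,0]], "twist": [0,0,0]}'
```

```text
clock: 32.53
position: [609.4, -31.9, 301.5]
ee_rot: [0.706, 0.707, 0.024, -0.03]
contact_force: [0.2, 0.1, 0.8]
gripper_width: 0.1
clock: 32.78
position: [610.0, -31.9, 300.3]
ee_rot: [0.706, 0.707, 0.025, -0.029]
contact_force: [-1.1, -0.4, 6.4]
gripper_width: -0.2
```

Contact with the lid as predicted. Press on.

```bash
python3 -m crank '{"delta_pos": [[0,-0.0005,0.0015],[0,-0.0005,0.0015],[0,0,0]], "twist": [0,0,0]}'
python3 -m crank '{"delta_pos": [[0,-0.0005,0.0015],[0,-0.0005,0.0015],[0,0,0]], "twist": [0,0,0]}'
python3 - <<'E'
from h import *
grab('scene','s24')
E
python3 bin.py s24|head -1; python3 lip.py s24
```

```text
clock: 33.03
position: [608.7, -31.6, 296.8]
ee_rot: [0.706, 0.707, 0.025, -0.029]
contact_force: [-0.9, -0.8, 4.9]
gripper_width: 0.0
clock: 33.28
position: [608.4, -31.6, 295.0]
ee_rot: [0.706, 0.708, 0.025, -0.028]
contact_force: [-2.0, -0.2, 8.6]
gripper_width: 0.0
red 619 lid 263 tilt+x deg 3.3 tilt y 1.0 y range [-62.1  11.2] x [599.6 659.6] z at c [637.5 -17.3 219.8]
theta -3.33 origin [679.9 110.8] lip [710.2 209.8] foot [712.7 165.8] fin [672.2 242.6] TCP [650. -27. 320.] lip-TCP [  60.2 -110.2] cost 1423.0
rail -105 [665.7 667.4 669.7] 204.8
rail 20 [665.1 666.7 668.8] 204.4
```

```bash
python3 -m crank '{"delta_pos": [[0,0,0.0015],[0,0,0.0015],[0,0,0]], "twist": [0,0,0]}'
python3 -m crank '{"delta_pos": [[0,0,0.0015],[0,0,0.001],[0,0,0]], "twist": [0,0,0]}'
```

```text
clock: 33.58
position: [607.9, -31.3, 291.3]
ee_rot: [0.706, 0.707, 0.025, -0.029]
contact_force: [-1.3, -0.7, 8.7]
gripper_width: -0.0
clock: 33.83
position: [608.6, -31.3, 290.6]
ee_rot: [0.706, 0.708, 0.026, -0.027]
contact_force: [-2.0, -0.5, 13.4]
gripper_width: -0.2
```

```bash
python3 -m crank '{"delta_pos": [[0,0,0.001],[0,0,0]], "twist": [0,0]}'
python3 - <<'E'
from h import *
p,d=grab('scene','s25')
cv2.imwrite('pics/s25c.png',cv2.resize(p[140:260,230:350],None,fx=5,fy=5,interpolation=cv2.INTER_CUBIC))
E
python3 bin.py s25|head -1
```

```text
clock: 34.0
position: [608.7, -31.3, 290.0]
ee_rot: [0.705, 0.708, 0.026, -0.027]
contact_force: [-3.8, -0.5, 13.7]
gripper_width: -0.0
red 591 lid 249 tilt+x deg -0.1 tilt y -0.7 y range [-62.7  12. ] x [598.4 658.5] z at c [637.6 -18.4 217.1]
```

View pics/s25c.png

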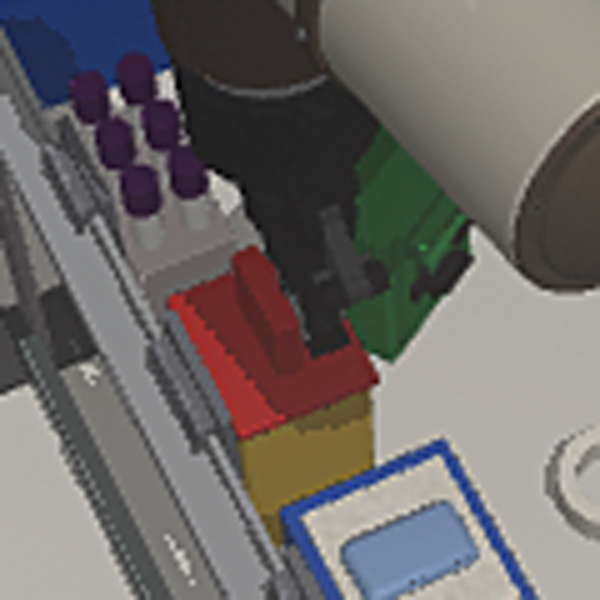

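```bash
python3 -m crank '{"delta_pos": [[0,-0.001,-0.003],[0,-0.001,-0.006],[0,0,-0.02],[0,0,-0.03],[0,0,-0.02],[0,0,0]], "twist": [0,0,0,0,0,0]}'
python3 -m crank '{"delta_pos": [[0,-0.03,0],[0,-0.04,0],[0,-0.04,0],[0,-0.04,0],[0,-0.03,0],[0,0,0]], "twist": [0,0,0,0,0,0]}'
python3 - <<'E'
from h import *
p,d=grab('scene','s26');grab('top','t26')
cv2.imwrite('pics/s26c.png',cv2.resize(p[140:260,230:350],None,fx=5,fy=5,interpolation=cv2.INTER_CUBIC))
E
python3 bin.py s26; python3 lip.py s26
```

```text
clock: 34.55
position: [607.5, -37.1, 369.6]
ee_rot: [0.706, 0.707, 0.027, -0.027]
contact_force: [0.0, -0.0, 1.2]
gripper_width: 0.3
clock: 35.05
position: [420.8, -37.6, 365.9]
ee_rot: [0.706, 0.707, 0.024, -0.031]
contact_force: [0.2, 0.2, -0.9]
gripper_width: -0.2
red 736 lid 287 tilt+x deg 1.0 tilt y 1.7 y range [-61.6  11.6] x [596.3 656.3] z at c [631.4 -18.2 218.3]
lid u extents [592.2 652.7] w 229.0
yellow 414 [[600.1, 6.6, 124.2], [629.2, 9.2, 176.2], [656.0, 11.5, 209.0]]
back edge slope deg (+lean) 1.0
[[134.0, 652.0, 646.0], [140.0, 653.0, 643.0], [146.0, 653.0, 600.0], [152.0, 652.0, 599.0], [158.0, 656.0, 600.0], [164.0, 656.0, 600.0], [170.0, 655.0, 599.0], [176.0, 654.0, 601.0], [182.0, 656.0, 601.0], [188.0, 653.0, 601.0], [194.0, 655.0, 600.0], [200.0, 655.0, 600.0], [206.0, 652.0, 602.0]]
theta 0.16 origin [629.  144.1] lip [665.2 241. ] foot [665.1 197. ] fin [629.3 276.1] TCP [650. -27. 320.] lip-TCP [ 15.2 -79. ] cost 2192.0
rail -105 [664.7 667.2 668.7] 204.5
rail 20 [664.7 666.3 668.2] 204.7
```

View pics/s26c.png

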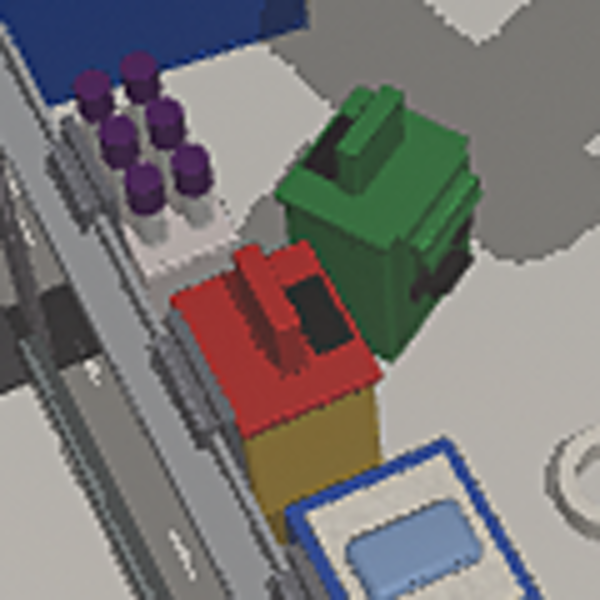

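View pics/t26.png

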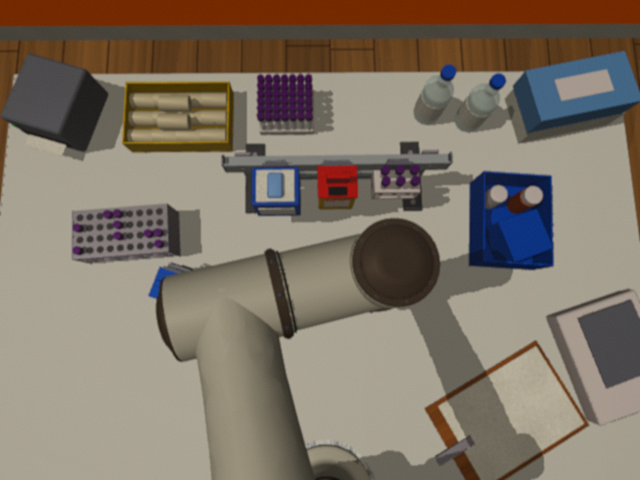

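Run:
```python
from m import *
for t,n in(('s26','scene'),('t26','top')):
    p,d,W,k=seg(t,n,'red'); k&=(abs(W[...,0]-630)<60)&(abs(W[...,1]+27)<55)
    k=cv2.erode(k.astype(np.uint8),np.ones((3,3)))>0
    P=W[k]; P=P[(abs(P[:,2]-218)<5)]
    c=P.mean(0)
    for _ in range(6):
        A=np.c_[P[:,:2]-c[:2],np.ones(len(P))]; s=np.linalg.lstsq(A,P[:,2],rcond=None)[0]; r=P[:,2]-A@s; P=P[abs(r)<max(1.5,2*r.std())]
    print(n,len(P),'tilt x',np.degrees(-np.arctan(s[0])).round(2),'tilt y',np.degrees(-np.arctan(s[1])).round(2),'z',s[2].round(1), 'y',np.percentile(P[:,1],[1,99]).round(1),'rms',r.std().round(2))
for a,b,n in(('s','s26','scene'),('t','t26','top')):
    d0=np.load(f'pics/{n}0.npy'); 
    for tag in (n+'0',b):
        d=np.load(f'pics/{tag}.npy');W=world(cam(n),d)
        G=W[(W[...,2]>200)&(W[...,2]<230)&(W[...,0]>570)&(W[...,0]<655)&(W[...,1]>20)&(W[...,1]<200)&(d>0)]
        T=W[(W[...,2]>190)&(W[...,2]<235)&(W[...,0]>600)&(W[...,0]<655)&(W[...,1]<-75)&(W[...,1]>-260)&(d>0)]
        print(tag,'glove',np.percentile(G,[1,99],axis=0).round(1).tolist(),'tube',np.percentile(T,[1,99],axis=0).round(1).tolist())
    i0=cv2.imread(f'pics/{n}0.png').astype(int); i1=cv2.imread(f'pics/{b}.png').astype(int)
```

```text
scene 306 tilt x 0.87 tilt y 0.13 z 218.5 y [-58.5  10.1] rms 1.25
top 565 tilt x 0.31 tilt y -0.11 z 218.2 y [-61.8   8. ] rms 1.14
scene0 glove [[583.7, 48.6, 201.7], [654.2, 137.0, 227.5]] tube [[618.2, -179.9, 190.6], [654.5, -108.5, 231.7]]
s26 glove [[583.6, 48.7, 202.9], [654.2, 137.0, 226.9]] tube [[617.7, -179.7, 191.5], [654.5, -108.5, 232.0]]
top0 glove [[581.6, 47.5, 202.8], [654.1, 134.4, 226.5]] tube [[615.9, -180.0, 191.0], [652.3, -109.8, 231.3]]
t26 glove [[581.6, 47.5, 202.0], [654.4, 134.4, 226.3]] tube [[615.5, -180.4, 190.9], [652.8, -109.9, 231.3]]
```

```bash
python3 -m crank '{"delta_pos": [[0,0,0],[0,0,0],[0,0,0],[0,0,0],[0,0,0],[0,0,0]], "twist": [0,0,0,0,0,0]}'
python3 - <<'E'
from h import *
grab('scene','s27')
E
python3 bin.py s27|head -1; python3 -c "
from bench import job_done
print(job_done())"
```

```text
clock: 35.65
position: [426.6, -37.1, 366.0]
ee_rot: [0.706, 0.707, 0.024, -0.03]
contact_force: [-0.8, -0.2, -1.5]
gripper_width: 0.2
red 729 lid 286 tilt+x deg 1.1 tilt y 0.6 y range [-61.3  12. ] x [596.8 657.3] z at c [631.5 -19.1 218.6]
the job is handed in; nothing more can be done
None
```

The yellow bin is clipped on the rail, standing upright by itself between the glove dispenser and the tube holder. I handed the job in at about 36 s of the 72 s.

**How it went**
- **Tilting:** I gripped the fin by its ends. The gripper can only turn about its own axis, so I leaned the bin to about 20° by pressing its lower back lightly on the rail's top edge. That bent the rail about 4 mm.
- **Hooking:** I hooked the lip from above, pressing about 8 N. Let go, the bin hung at about 13.5°.
- **Swinging in:** A push low on the front face at up to 15 N moved it only to about 7 to 8°, and bent the rail about 11 mm (limit 16). I stopped there.
- **Snapping:** I pressed down on the front of the lid instead, with up to 14 N and almost no force on the rail, and the foot clip went in. This differs from the suggested push on the lower front.

**Last checks, with the robot clear**
- **Upright:** The lid plane leans 0.3° by the top camera and 0.9 to 1.1° by the scene camera. They disagree slightly, but both are well below the 4 to 5° of a half-clipped bin.
- **Height and gaps:** The lid top is at about 218 mm, as expected when seated, with about 36 mm free on each side.
- **Neighbours and rail:** The glove dispenser, tube holder and rail measure within 1 mm of where they started. I checked the other objects only by eye.
- **Failed check:** My edge-fit program gave a wrong height for the lip on the last picture. I relied on the lid plane and the side edges instead.

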